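# Try a filler cap on the thread gauge and sort it

### The arm

A 6-joint arm with a two-finger parallel gripper is mounted at the origin on the work surface. World frame = base frame: x ahead of the robot, y to its left, z up, the work surface at z = 0. Lengths are in m, angles in rad, forces in N, time in s.
With the tool pointing down it reaches from about 0.35 to 0.975 m from the base axis. Payload 7.1 kg.
Tool frame: the origin (TCP) lies on the centre line of the jaws, within the pads' length; the fingertips stand 11 mm ahead of it and the grasp point (between the pads) lies 8 mm behind it; z points along the fingers, y is the direction in which the jaws open and shut (so a half turn about z gives the same grasp; the last joint's range is limited). The gripper opens to 88 mm and grips with 3 to 60 N. Pads are 20 mm wide; open, the fingers measure 115 mm over their backs; the gripper's body (75 mm by 178 mm) begins 61 mm behind the grasp point.
Start: joints at [-1.159, 0.423, 1.63, -0, 1.089, -0.019], TCP at [0.261, -0.568, 0.202] pointing down, gripper open.
Joint ranges: [-3, 3], [-0.9, 2.11], [0.09, 2.58], [-1.31, 4.45], [0.11, 2.69], [-2.54, 2.54]. Speed limits (rad/s): [2.39, 2.39, 3.01, 3.14, 3.14, 3.14].

### API

Orientations are given as a rotation vector (axis times angle).
In Python, from rig import state, camera, sign_off gives the robot as it stands. The module is installed in compiled form; this text tells all that it offers.
- The arm moves only by the tool apply_moves, never from a script. Its argument "commands" is a list of rows, each a list of 4 numbers: the shift along the tool's x, y, z in mm, then the turn about the tool's z in degrees. In form: [[x, y, z, yaw], ...]. A call has 1 to 5 rows; each row shifts and turns the pose as measured when the row begins, along the tool's axes as they then stand; what a row does not reach is not made up. A row lasts 1/12 s, in which the tool goes at most 41.7 mm and 7.16 degrees, less where a joint would pass 70% of its speed; a pose out of reach is approached as far as the arm can. A call is refused whole if a number of a shift passes 41.7 or a number of a turn 7.16, either way. A call with a gripper value outside its range is refused whole. "jaw" is the finger opening in mm, from 0 to 87.8, set as the call begins (left out, the last holds). The fingers move at their own pace and stop on an object; "newtons" is the grip in N (left out, the last holds). Time passes only in rows, so rows that do not move let the fingers close. It gives the time, the measured TCP pose, the force and the opening at its end, in the units of the state.
- state(): the state, without advancing time (a new reading comes with each control period).
- camera(name): name is "side" or "top"; returns a dict with "frame" (400x640x3 uint8, red, green, blue), "intrinsics" (3x3 intrinsics, pixels), "pose" (4x4, takes a point from camera to world coordinates). Camera axes: x right, y down, z forward; pixel columns grow to the right and rows downward; lengths in m; the calibration is good to about 2 mm. A picture is of the moment at which its call begins. There is no depth.
- sign_off(): hands the job in, once; it reports no verdict.
The state is a dict: "time": time; "q": joint angles; "joint_velocities": joint speeds; "joint_efforts": joint torques, N m; "eef_pos": TCP position; "tcp_rot": TCP orientation; "contact_force": force on the tool from outside, world axes, zero at the start; "wrist_torque": the same for the moment, N m; "gripper_width": opening from 0.0 (shut) to 1.0 (fully open).
Only numpy, scipy, OpenCV 4.12 (cv2) and the standard library are available. Lean on these libraries where they do the work, as an engineer would, in place of code of your own. Each camera call takes 0.05 s, during which the arm holds its last target.

### The job

Take the filler cap that stands on the rectangular drying mat and screw it clockwise onto the threaded neck of the gauge until it stops snug, by feel and without forcing it. If it turned fully home, rim down on the shoulder, unscrew it and stand it upright in the steel tray; if it bound short of the shoulder, unscrew it and put it in the cardboard carton. Leave the cap on the cork mat and everything else on the bench where it is.

Things in the scene. Friction and masses are not known exactly. Their poses are not given: they have to be found in the camera images.
- cap_1: One of two look-alike filler caps, either may be the sound one: white plastic, ribbed skirt 52 mm across x 26 tall, on top a grip bar 46 long x 12 thick x 22 mm tall (48 mm overall), about 60 g. Origin: centre of the skirt's underside; z up, x along the bar. Open below; inside, 3.5 mm up, four lugs 90 deg apart run in the thread; they are clocked to the bar only within 10 deg
- cap_2: One of two look-alike filler caps, either may be the sound one: white plastic, ribbed skirt 52 mm across x 26 tall, on top a grip bar 46 long x 12 thick x 22 mm tall (48 mm overall), about 60 g. Origin: centre of the skirt's underside; z up, x along the bar. Open below; inside, 3.5 mm up, four lugs 90 deg apart run in the thread; they are clocked to the bar only within 10 deg
- gauge: Fixed steel thread gauge: base plate 110 x 90 x 12 mm, on it a collar 60 mm across, on that an upright threaded neck 44 mm over the crests, its upper 4 mm tapered to 28 mm. Origin: centre of the base's underside; z up the neck, x along the plate's long side. Right-hand four-start thread: a cap turned clockwise (from above) drops 32 mm a turn (5.1 mm per rad), axial play 1.6 mm
- gauge_shoulder (a point): On the neck's axis at the height of the shoulder, the collar's flat top, 44 mm above the bench. A sound cap turns home: underside on the shoulder, bar within 15 deg of parallel or square to the gauge's x. A cap with a swollen liner binds sooner, when its underside is still 3 mm above the shoulder. Either stays put if let go, and comes off by turning it back
- gauge_top (a point): Centre of the neck's top, 20 mm above the shoulder. Threads start every 90 deg. Set on with its bar about parallel or square to the gauge's x, or up to 10 deg anticlockwise of that, a cap rests with its underside 5 to 8 mm above the shoulder, just before the thread takes it; home is 75 to 105 deg on, clockwise. Caught on a thread's end it stands 9 to 13 mm up: turn it back till it drops
- gauge_neck (a point): On the neck's axis, half way up the thread (10 mm above the shoulder). Pushed down lightly (2 to 6 N) a cap runs easily, the moment wandering by under 0.1 N m; when it has stopped, the moment resisting the turn climbs by about 0.1 N m for every 3 deg. A climb of 0.15 to 0.2 is snug, 0.3 is forcing it. A light grip on the bar (10 to 15 N) lets the cap slide a little in the jaws to its own height
- drying_mat: fixed rectangular black rubber mat 110 x 90 x 3 mm; on it stands the cap to be tested. Origin: centre of its underside
- cork_mat: fixed round cork mat 90 mm across, 3 mm thick; on it stands the cap that stays. Origin: centre of its underside
- steel_tray: fixed shallow square tray of stainless steel, 120 x 120 mm outside, rim 22 mm above the bench, walls 3 mm, floor 3 mm thick, empty. Origin: centre of its underside
- carton: fixed small open cardboard carton, 120 x 120 mm outside, 45 mm tall, walls and floor 4 mm, two flaps folded outward and down, empty. Origin: centre of its underside
- seal_ring: loose black rubber ring, 42 mm across, 6 mm thick; bystander
- brush: loose small brush 160 mm long; bystander. Origin near its middle
- screwdriver: loose screwdriver 170 mm long; bystander. Origin near its middle
- limb_clamp: loose electrode clamp 75 x 22 x 32 mm; bystander
- wrench: loose wrench 150 mm long; bystander. Origin near its middle
- spray_bottle: loose upright bottle 52 mm across, 110 mm tall; bystander
- swab_jar: loose upright glass jar 64 mm across, 90 mm tall; bystander
There are look-alikes about, which are no part of the job. What is shaped like the cap_2 but orange or purple is not meant. What is shaped like the gauge but purple is not meant.

How it is judged:
On the way:
1. the cap from the drying mat is screwed snug onto the gauge (over 10 N between them): home on the shoulder if sound, else within 1 mm of where it binds, 3 mm above the shoulder ((((z of cap_1 in the frame of gauge between 0.042 and 0.0452 m and contact force between cap_1 and gauge above 10 N and horizontal distance between cap_1 and gauge below 0.004 m and angle between cap_1's own z axis and vertical below 0.08 rad) and horizontal distance between cap_2 and cork_mat below 0.05 m) or ((z of cap_2 in the frame of gauge between 0.042 and 0.048 m and contact force between cap_2 and gauge above 10 N and horizontal distance between cap_2 and gauge below 0.004 m and angle between cap_2's own z axis and vertical below 0.08 rad) and horizontal distance between cap_1 and cork_mat below 0.05 m))), for 0.2 s.
At the end, for the whole second after the job is handed in: The tested cap lies at rest within 60 mm of the centre of the right place: a cap that turned home stands upright (within 0.15 rad) on the steel tray's floor; one that bound short is in the carton. The other cap stands within 20 mm of where it was, on the cork mat (((horizontal distance between cap_1 and steel_tray below 0.06 m and z of cap_1 in the frame of steel_tray below 0.01 m and angle between each of cap_1, cap_2's own z axis and vertical below 0.15 rad and linear speed of cap_1 below 0.02 m/s and horizontal distance between cap_2 and cork_mat below 0.05 m and distance of cap_2 from where it was at the start of the episode below 0.02 m) or (horizontal distance between cap_2 and carton below 0.06 m and z of cap_2 in the frame of carton below 0.045 m and linear speed of cap_2 below 0.02 m/s and horizontal distance between cap_1 and cork_mat below 0.05 m and distance of cap_1 from where it was at the start of the episode below 0.02 m and angle between cap_1's own z axis and vertical below 0.15 rad))); the robot touches nothing.
It fails at once if the cap is forced: more than 45 N between a cap and the gauge (contact force between any of cap_1, cap_2 and gauge above 45 N).
It fails at once if a bystander is pushed more than 40 mm from its place (distance of any of seal_ring, brush, screwdriver, limb_clamp, wrench, spray_bottle, swab_jar from where it was at the start of the episode above 0.04 m).
It also fails if it takes over 69 s, if anything falls off the work surface, if the arm or the gripper's body presses on something with over 40 N, if the wrist force passes 120 N, or if a joint passes its speed limit or range.

## Working session

There is one attempt and no reset: what is moved stays moved. The work goes in short steps, Python scripts to look and compute and a tool call to move; the robot and the scene stay as the last step left them, time stands still between calls to the robot, and variables do not carry over. Pictures are saved under pics/ and viewed, and the job is handed in when it is done.

Besides the shell and the picture viewer there is one more tool, called after ">>>" as a command line: name --pt "numbers of a row" for each row, then --argument value for the rest. apply_moves: Moves the arm, as the interface text tells. Its arguments: {"type":"object","properties":{"commands":{"type":"array"},"jaw":{"type":"number"},"newtons":{"type":"number"}},"required":["commands"]}

```bash
mkdir -p pics
python3 - <<'E'
from rig import state,camera
import cv2,numpy as np
for n in("top","side"):
    c=camera(n);cv2.imwrite(f"pics/{n}0.png",c["frame"][:,:,::-1]);print(n,c["intrinsics"].tolist(),np.round(c["pose"],4).tolist())
print(state())
E
```

```text
top [[446.66402312414965, 0.0, 319.216277790081], [0.0, 446.66402312414965, 194.09689488388156], [0.0, 0.0, 1.0]] [[-0.0234, -0.9936, 0.1101, 0.3632], [-0.9997, 0.0231, -0.0038, 0.0281], [0.0012, -0.1101, -0.9939, 1.2704], [0.0, 0.0, 0.0, 1.0]]
side [[492.66207496781243, 0.0, 321.19695412020127], [0.0, 492.66207496781243, 201.0452873726263], [0.0, 0.0, 1.0]] [[0.9861, -0.0765, 0.1475, 0.2923], [-0.1656, -0.5235, 0.8358, -1.0993], [0.0133, -0.8486, -0.5289, 0.777], [0.0, 0.0, 0.0, 1.0]]
{'time': 0.1, 'q': array([-1.15902701e+00,  4.23770547e-01,  1.63061718e+00, -2.74496613e-05,
        1.08864941e+00, -1.90136164e-02]), 'joint_velocities': array([-3.40119479e-04, -9.46986816e-04, -2.40382018e-03, -9.52067636e-05,
        1.22630149e-03,  3.03249135e-04]), 'joint_efforts': array([-3.69684903e-04, -5.45616388e+01, -2.74324518e+01,  6.45411713e-02,
        1.87416474e-02, -1.66822588e-05]), 'eef_pos': array([ 0.26077539, -0.56738749,  0.20147423]), 'tcp_rot': array([-3.06761558e+00, -6.71169935e-01,  4.79961193e-04]), 'contact_force': array([-0.89346576, -0.43777023,  0.7132447 ]), 'wrist_torque': array([0.04571215, 0.09739154, 0.01451093]), 'gripper_width': 1.001112502400002}
```

View pics/top0.png

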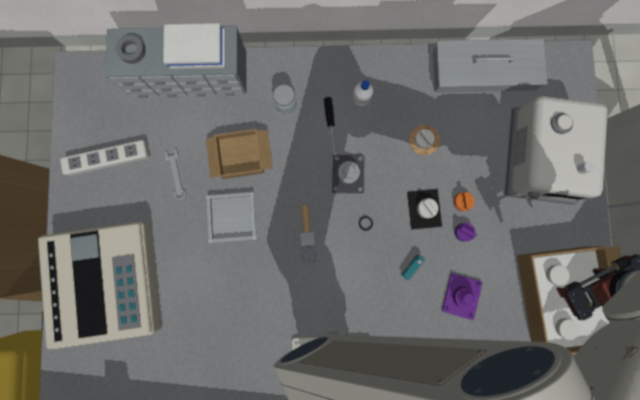

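View pics/side0.png

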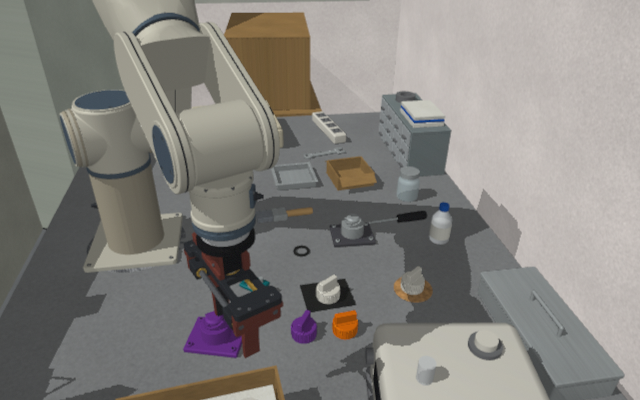

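The top view shows the white cap on the black mat at (428,208), the other white cap on the cork mat at (425,139), and the grey gauge at (348,173). The tray is at (231,217) and the carton at (240,154). Orange (464,200), purple (465,232) and the purple gauge (462,296) are look-alikes. I'll enlarge the ones I need.

```bash
cat > h.py <<'E'
import numpy as np,cv2
from rig import state,camera
def ray(c,px,z):
    K=c["intrinsics"];P=c["pose"];d=P[:3,:3]@np.linalg.solve(K,[px[0],px[1],1.]);o=P[:3,3]
    return o+d*(z-o[2])/d[2]
def proj(c,p):
    P=c["pose"];q=P[:3,:3].T@(np.array(p,float)-P[:3,3]);u=c["intrinsics"]@q;return u[:2]/u[2]
def crop(c,x,y,w,h,s,name):
    cv2.imwrite(name,cv2.resize(c["frame"][y:y+h,x:x+w,::-1],None,fx=s,fy=s,interpolation=cv2.INTER_CUBIC))
E
python3 - <<'E'
from h import *
c=camera("top");crop(c,310,120,160,120,5,"pics/tc.png")
c=camera("side");crop(c,280,190,160,120,5,"pics/sc.png")
c=camera("top");crop(c,190,110,100,150,4,"pics/tt.png")
E
```

```text
(no output)
```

View pics/tc.png

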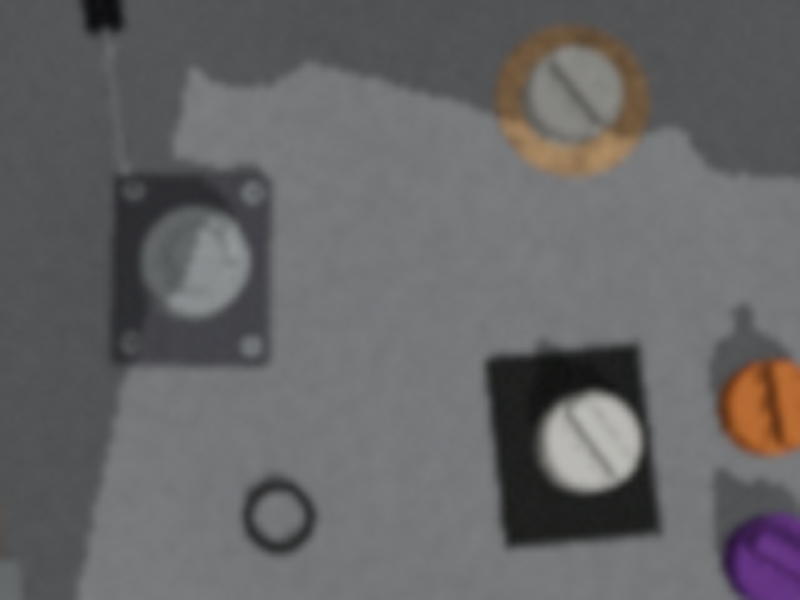

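View pics/sc.png

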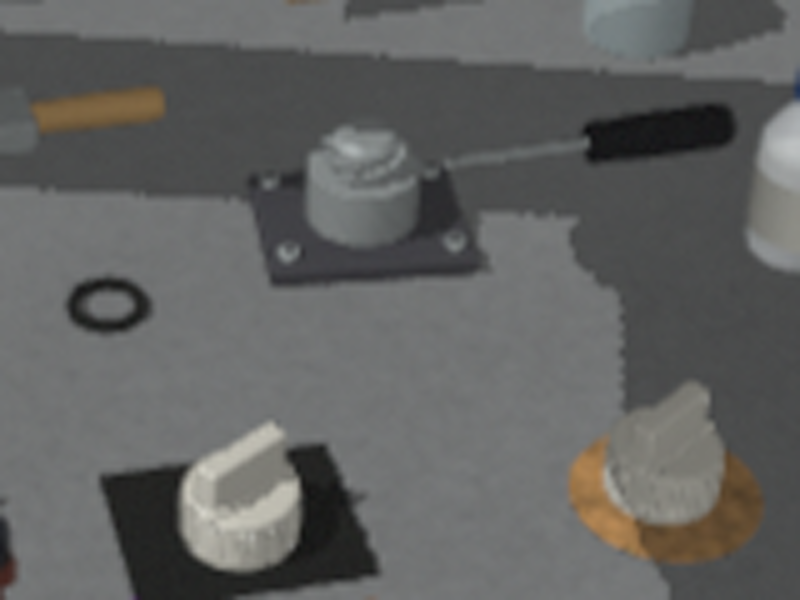

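View pics/tt.png

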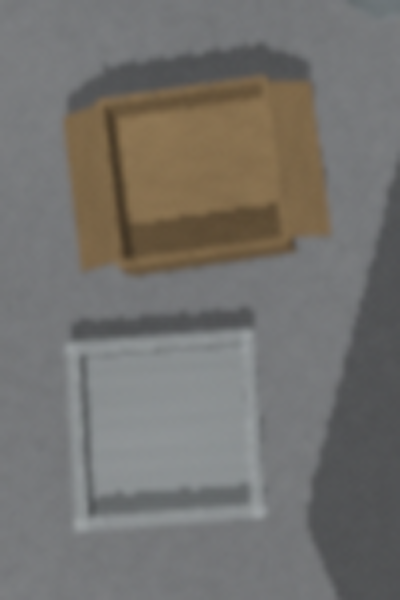

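```bash
cat >> h.py <<'E'
def cp(X,Y,x0,y0,s): return (x0+(X+.5)/s-.5, y0+(Y+.5)/s-.5)
def circ(x,y,z,r): 
    t=np.linspace(0,2*np.pi,60);return np.c_[x+r*np.cos(t),y+r*np.sin(t),0*t+z]
def rect(x,y,z,l,w,a):
    p=np.array([[l,w],[l,-w],[-l,-w],[-l,w],[l,w]])/2.;R=np.array([[np.cos(a),-np.sin(a)],[np.sin(a),np.cos(a)]])
    p=p@R.T+[x,y];return np.c_[p,np.full(5,z)]
def capw(x,y,z,a): return [circ(x,y,z,.026),circ(x,y,z+.026,.026),rect(x,y,z+.048,.046,.012,a),rect(x,y,z+.026,.046,.012,a)]
def gaugew(x,y,a): return [rect(x,y,.012,.11,.09,a),rect(x,y,0,.11,.09,a),circ(x,y,.044,.03),circ(x,y,.012,.03),circ(x,y,.064,.014),circ(x,y,.06,.022)]
def over(c,ws,x,y,w,h,s,name):
    im=cv2.resize(c["frame"][y:y+h,x:x+w,::-1],None,fx=s,fy=s,interpolation=cv2.INTER_CUBIC)
    for wv,col in ws:
        pts=np.array([proj(c,p) for p in wv]);pts=((pts-[x,y]+.5)*s-.5)
        cv2.polylines(im,[np.round(pts*8).astype(np.int32)],False,col,1,cv2.LINE_AA,3)
    cv2.imwrite(name,im)
E
python3 - <<'E'
from h import *
c=camera("top");s=camera("side")
T=lambda X,Y,z:ray(c,cp(X,Y,310,120,5),z)
S=lambda X,Y,z:ray(s,cp(X,Y,280,190,5),z)
P=lambda *a:print(a[0],*[np.round(v,4) for v in a[1:]])
P("capT",T(592,441,.029))
P("barS",S(208,485,.051),S(278,430,.051))
P("gaugeT corners",*[T(*p,.012) for p in((117,176),(270,175),(271,362),(113,362))])
P("collarT",T(196,262,.044))
P("gaugeS",*[S(*p,.012) for p in((250,178),(443,165),(480,268),(273,279))])
P("corkcap",T(575,92,.029))
P("cork",T(573,101,.003))
R=lambda X,Y,z:ray(c,cp(X,Y,190,110,4),z)
t=[R(*p,.022) for p in((68,343),(254,333),(266,516),(76,528))];P("tray",*t,np.mean(t,0))
t=[R(*p,.045) for p in((102,102),(265,78),(295,248),(125,272))];P("carton",*t,np.mean(t,0))
E
```

```text
capT [ 0.4552 -0.2789  0.029 ]
barS [ 0.4363 -0.2997  0.051 ] [ 0.4734 -0.2685  0.051 ]
gaugeT corners [ 0.6148 -0.0188  0.012 ] [ 0.6133 -0.1064  0.012 ] [ 0.5056 -0.1032  0.012 ] [ 0.5077 -0.0136  0.012 ]
collarT [ 0.5589 -0.0602  0.044 ]
gaugeS [ 0.5076 -0.0164  0.012 ] [ 0.6149 -0.0197  0.012 ] [ 0.6108 -0.1142  0.012 ] [ 0.503  -0.1076  0.012 ]
corkcap [ 0.6538 -0.2792  0.029 ]
cork [ 0.6546 -0.2842  0.003 ]
tray [0.5052 0.3398 0.022 ] [0.5092 0.2091 0.022 ] [0.381  0.2017 0.022 ] [0.3758 0.3337 0.022 ] [0.4428 0.2711 0.022 ]
carton [0.6718 0.311  0.045 ] [0.6864 0.1968 0.045 ] [0.5652 0.1769 0.045 ] [0.5512 0.2948 0.045 ] [0.6186 0.2449 0.045 ]
```

Run:
```python
from h import *
c=camera("top");s=camera("side")
ws=[(w,(0,0,255)) for w in capw(.455,-.2815,.003,np.radians(40))]+[(w,(0,255,0)) for w in gaugew(.5595,-.061,np.radians(-2.3))]
over(c,ws,310,140,140,90,5,"pics/ot.png");over(s,ws,290,210,90,100,6,"pics/os.png")
```

```text
(no output)
```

View pics/ot.png

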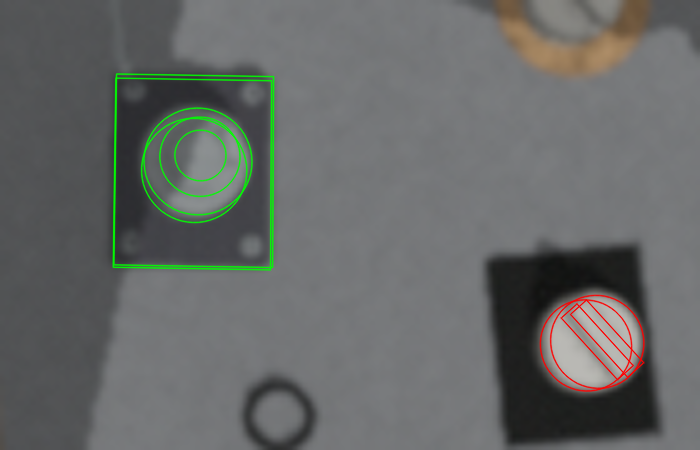

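View pics/os.png

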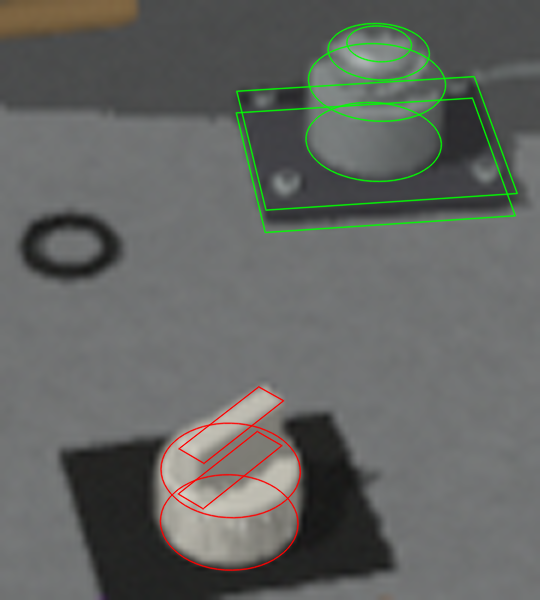

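Run:
```python
from h import *
c=camera("top");s=camera("side")
ims=[]
for a in(28,34,40):
    ws=[(w,(0,0,255)) for w in capw(.455,-.281,.003,np.radians(a))[2:]]
    over(c,ws,412,192,34,34,8,"pics/a.png");over(s,ws,310,270,44,34,8,"pics/b.png")
    ims.append(np.hstack([cv2.imread("pics/a.png"),cv2.imread("pics/b.png")]))
cv2.imwrite("pics/oa.png",cv2.resize(np.vstack(ims),None,fx=.73,fy=.73))
```

```text
(no output)
```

View pics/oa.png

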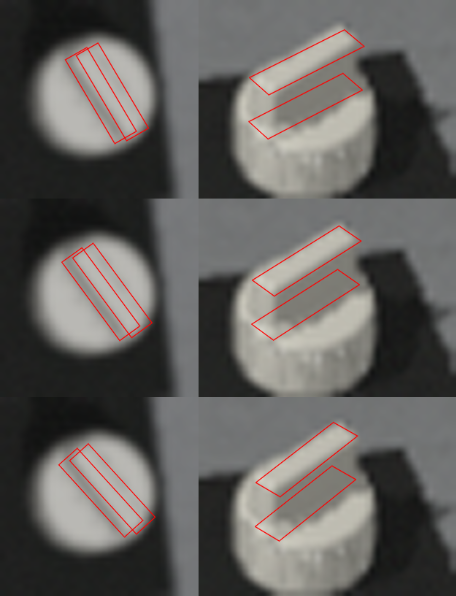

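```bash
cat > g.py <<'E'
import sys
from h import *
from scipy.spatial.transform import Rotation as Rn
s=state();R=Rn.from_rotvec(s["tcp_rot"]).as_matrix();p=s["eef_pos"]
psi=np.degrees(np.arctan2(R[1,0],R[0,0]))
print("t%.2f"%s["time"],"p",np.round(p*1000,1),"psi %.1f"%psi,"tilt",np.round(R[:2,2],3),"F",np.round(s["contact_force"],1),"M",np.round(s["wrist_torque"],3),"q6 %.1f"%np.degrees(s["q"][5]),"w %.1f"%(s["gripper_width"]*87.8))
if len(sys.argv)>4:
    t=np.array(list(map(float,sys.argv[1:4])));d=R.T@(t-p*1000);print("shift",np.round(d,1),"turn %.1f"%((psi-float(sys.argv[4])+180)%360-180))
E
python3 g.py 455 -280.5 200 34
```

```text
t0.55 p [ 261.  -567.9  202.2] psi 24.7 tilt [ 0. -0.] F [-0.1  0.6 -0.5] M [ 0.024  0.007 -0.022] q6 -1.1 w 87.5
shift [ 296.2 -180.1    2.2] turn -9.3
```

>>> apply_moves --pt "30 -18 0 -2" --pt "30 -19 0 -2" --pt "30 -20 0 -2" --pt "30 -20 0 -2" --pt "30 -20 0 -1" --jaw 36 --newtons 14

```text
time: 0.97
eef_pos: [0.346, -0.4128, 0.2019]
tcp_rot: [3.003, 0.905, 0.0]
contact_force: [0.2, -0.2, 0.4]
gripper_width: 0.655
```

```bash
python3 g.py 455 -280.5 120 34
```

```text
t0.97 p [ 346.  -412.8  201.9] psi 33.5 tilt [ 0.001 -0.005] F [ 0.2 -0.2  0.4] M [ 0.001 -0.008  0.05 ] q6 5.3 w 57.5
shift [164.  -50.4  81.4] turn -0.5
```

>>> apply_moves --pt "36 -11 0 0" --pt "36 -11 0 0" --pt "36 -11 15 0" --pt "30 -9 20 0" --pt "20 -6 20 0"

```text
time: 1.38
eef_pos: [0.4577, -0.279, 0.1507]
tcp_rot: [2.995, 0.903, 0.012]
contact_force: [0.2, -0.1, -0.0]
gripper_width: 0.418
```

```bash
python3 g.py 455 -280.5 80 34;python3 - <<'E'
from h import *
for n in("top","side"):
    c=camera(n);cv2.imwrite(f"pics/{n}1.png",c["frame"][:,:,::-1])
E
```

```text
t1.38 p [ 457.7 -279.   150.7] psi 33.6 tilt [ 0.011 -0.011] F [ 0.2 -0.1 -0. ] M [ 0.004 -0.045 -0.011] q6 24.1 w 36.7
shift [-3.3 -1.3 70.7] turn -0.4
```

View pics/side1.png

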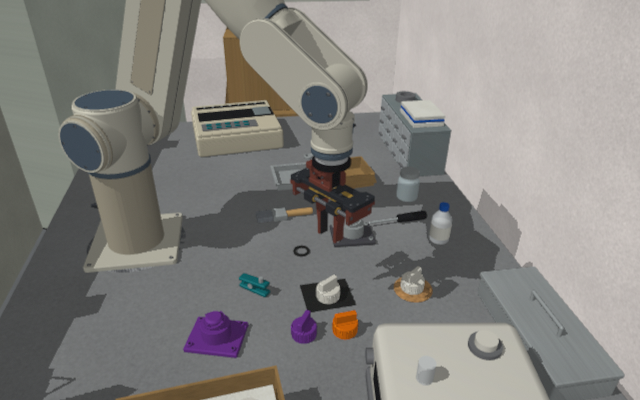

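The gripper hangs over the white cap (328,290) and nothing else is near it. I'll go down.

>>> apply_moves --pt "-2 -1 25 0" --pt "-1 -1 20 0" --pt "0 0 10 0" --pt "0 0 5 0" --pt "0 0 0 0"

```text
time: 1.9
eef_pos: [0.4538, -0.2804, 0.0885]
tcp_rot: [2.994, 0.911, 0.007]
contact_force: [-0.4, -0.5, -0.2]
gripper_width: 0.408
```

```bash
python3 g.py 455 -280.5 43 34;python3 - <<'E'
from h import *
c=camera("side");crop(c,280,220,110,90,7,"pics/s2.png")
E
```

```text
t1.90 p [ 453.8 -280.4   88.5] psi 33.8 tilt [ 0.008 -0.01 ] F [-0.4 -0.5 -0.2] M [ 0.04  -0.008  0.046] q6 23.6 w 35.8
shift [ 0.8  0.2 45.5] turn -0.2
```

View pics/s2.png

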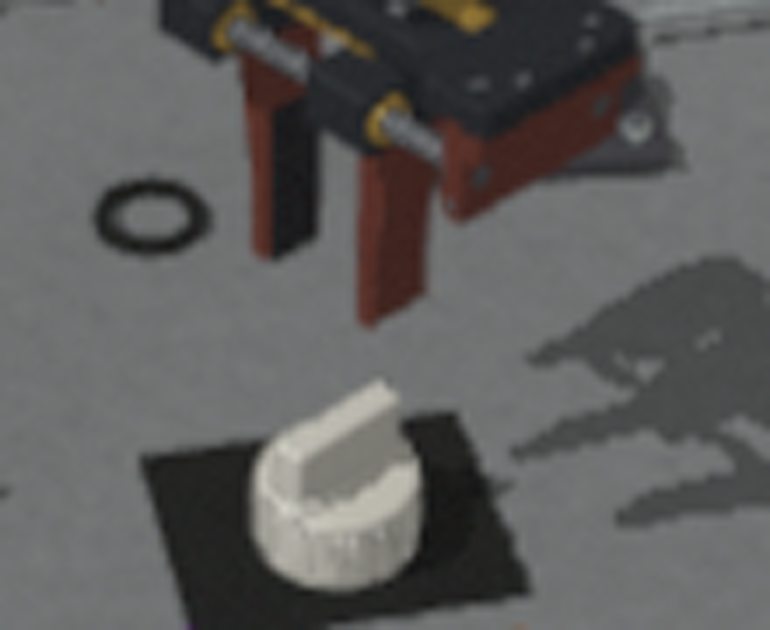

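Jaws straddle the bar along its thickness. Descending to z=43 mm, then closing.

>>> apply_moves --pt "1 0 20 0" --pt "0 0 14 0" --pt "0 0 8 0" --pt "0 0 3 0" --pt "0 0 0 0"

```text
time: 2.37
eef_pos: [0.4588, -0.2851, 0.0482]
tcp_rot: [2.987, 0.904, 0.018]
contact_force: [-0.8, -0.2, 0.2]
gripper_width: 0.411
```

```bash
python3 g.py 455 -280.5 43 34;python3 - <<'E'
from h import *
c=camera("side");crop(c,280,230,110,80,7,"pics/s3.png")
E
```

```text
t2.37 p [ 458.8 -285.1   48.2] psi 33.7 tilt [ 0.017 -0.016] F [-0.8 -0.2  0.2] M [ 0.015  0.022 -0.012] q6 23.7 w 36.1
shift [-0.6 -6.   5.1] turn -0.3
```

View pics/s3.png

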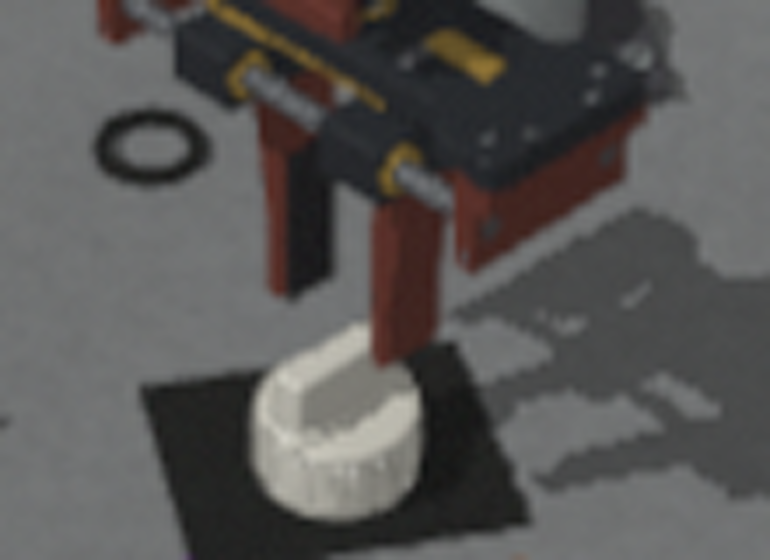

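>>> apply_moves --pt "0 0 0 0"

```text
time: 2.5
eef_pos: [0.4593, -0.2856, 0.0493]
tcp_rot: [2.986, 0.904, 0.02]
contact_force: [0.5, -0.2, 0.7]
gripper_width: 0.41
```

```bash
python3 g.py 455 -280.5 43 34
```

```text
t2.50 p [ 459.3 -285.6   49.3] psi 33.7 tilt [ 0.018 -0.017] F [ 0.5 -0.2  0.7] M [ 0.044 -0.042  0.02 ] q6 23.7 w 36.0
shift [-0.8 -6.8  6.1] turn -0.3
```

>>> apply_moves --pt "-1 -7 2 0" --pt "0 0 4 0" --pt "0 0 0 0"

```text
time: 2.75
eef_pos: [0.4553, -0.2806, 0.0446]
tcp_rot: [2.984, 0.903, 0.023]
contact_force: [0.2, -0.8, -0.3]
gripper_width: 0.408
```

```bash
python3 g.py 455 -280.5 43 34;python3 - <<'E'
from h import *
c=camera("side");crop(c,280,230,110,80,7,"pics/s4.png")
E
```

```text
t2.75 p [ 455.3 -280.6   44.6] psi 33.7 tilt [ 0.021 -0.019] F [ 0.2 -0.8 -0.3] M [-0.02   0.023  0.038] q6 23.9 w 35.8
shift [-0.2 -0.3  1.6] turn -0.3
```

View pics/s4.png

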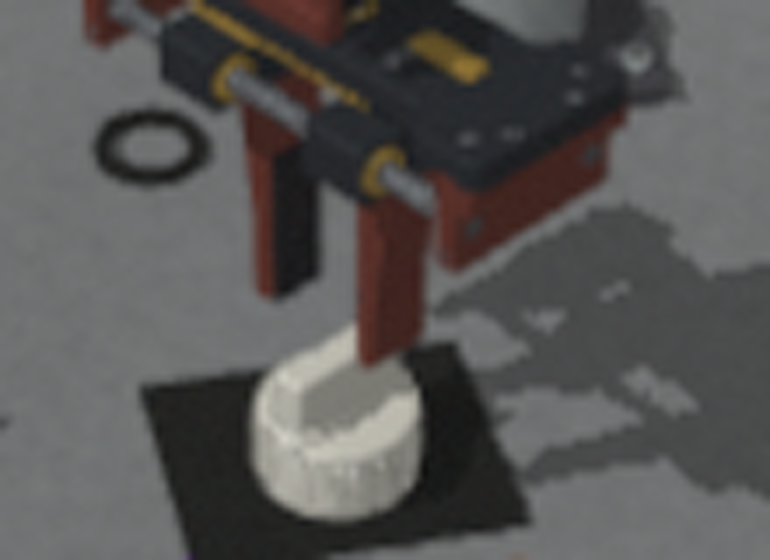

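```bash
cat > f.py <<'E'
import sys
from h import *
from scipy.spatial.transform import Rotation as Rn
def fing(s,w=None):
    R=Rn.from_rotvec(s["tcp_rot"]).as_matrix();p=s["eef_pos"];w=s["gripper_width"]*.0878/2 if w is None else w
    o=[]
    for sg in(1,-1):
        o.append(np.array([p+R@np.array([a,sg*b,.011]) for a,b in((.01,w),(.01,w+.013),(-.01,w+.013),(-.01,w),(.01,w))]))
    return o
E
python3 - <<'E'
from f import *
s=state();c=camera("side")
ws=[(w,(0,255,0)) for w in fing(s)]+[(w,(0,0,255)) for w in capw(.455,-.2805,.003,np.radians(34))]
over(c,ws,300,240,70,70,8,"pics/s5.png")
E
```

```text
(no output)
```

View pics/s5.png

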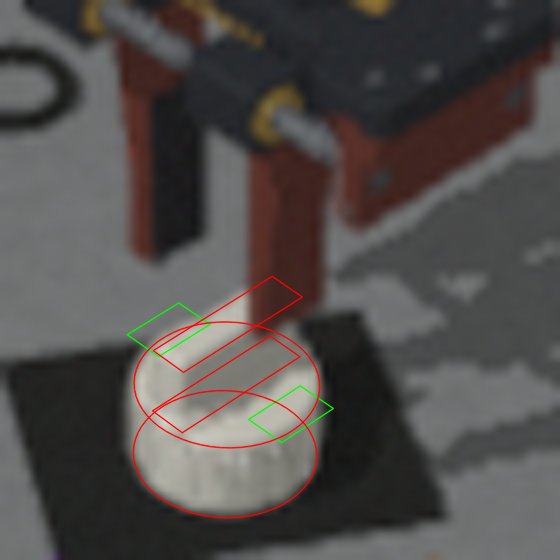

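Run:
```python
from f import *
s=state();c=camera("top")
ws=[(w,(0,255,0)) for w in fing(s)]+[(w,(0,0,255)) for w in capw(.455,-.2805,.003,np.radians(34))]
over(c,ws,390,170,80,75,8,"pics/t5.png")
c=camera("side");crop(c,240,120,160,190,3,"pics/s6.png")
```

```text
(no output)
```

View pics/t5.png

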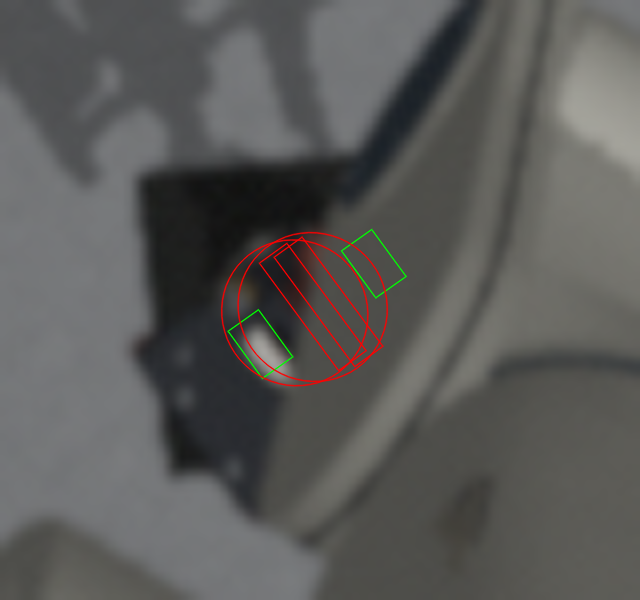

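View pics/s6.png

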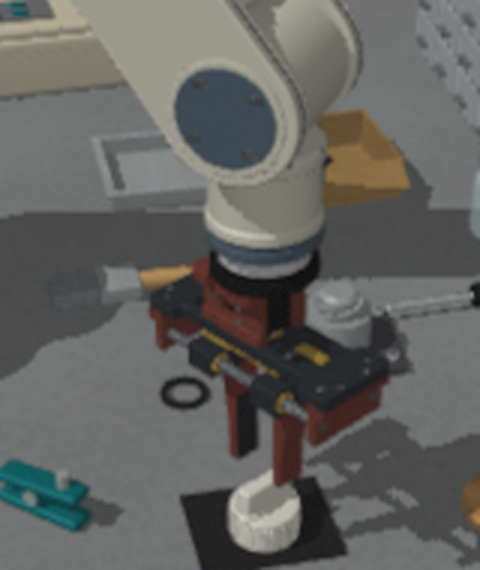

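Run:
```python
from f import *
s=state();R=Rn.from_rotvec(s["tcp_rot"]).as_matrix();p=s["eef_pos"]
c=camera("top");d=camera("side")
def box(zz): return np.array([p+R@np.array([a,b,-zz]) for a,b in((.0375,.089),(.0375,-.089),(-.0375,-.089),(-.0375,.089),(.0375,.089))])
ws=[(w,(0,255,0)) for w in fing(s)]+[(box(.069),(255,0,0)),(box(.069+.035),(255,255,0))]
over(c,ws,380,160,120,100,6,"pics/t6.png")
over(d,ws,270,190,120,110,6,"pics/s7.png")
```

```text
(no output)
```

View pics/t6.png

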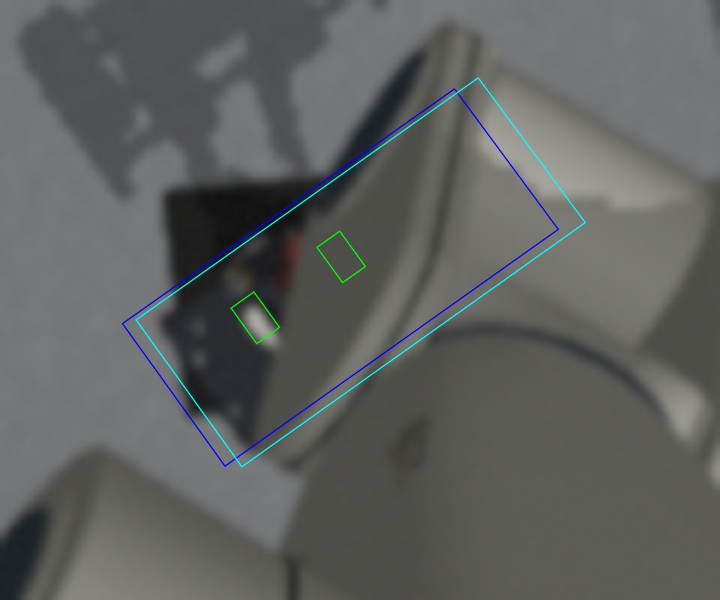

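View pics/s7.png

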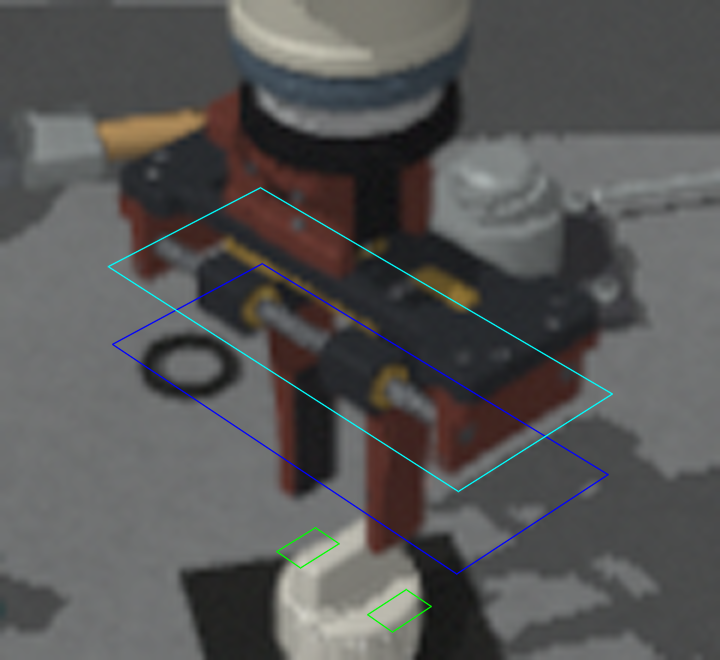

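Run:
```python
from f import *
c=camera("side");d=camera("top")
for n,pos,rot,w in (("side0",[.261,-.568,.202],[-3.0676,-.6712,.0005],.0439),("side1",[.4577,-.279,.1507],[2.995,.903,.012],.0183)):
    s=dict(tcp_rot=np.array(rot),eef_pos=np.array(pos))
    c["frame"]=cv2.imread(f"pics/{n}.png")[:,:,::-1]
    u=np.mean([proj(c,p) for p in fing(s,w)[0]],0).astype(int)
    over(c,[(x,(0,255,0)) for x in fing(s,w)],u[0]-70,min(u[1]-90,280),120,120,4,f"pics/v_{n}.png")
a=cv2.imread("pics/v_side0.png");b=cv2.imread("pics/v_side1.png");h=min(a.shape[0],b.shape[0])
cv2.imwrite("pics/v.png",cv2.resize(np.hstack([a[:h],b[:h]]),None,fx=.8,fy=.8))
```

```text
(no output)
```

View pics/v.png

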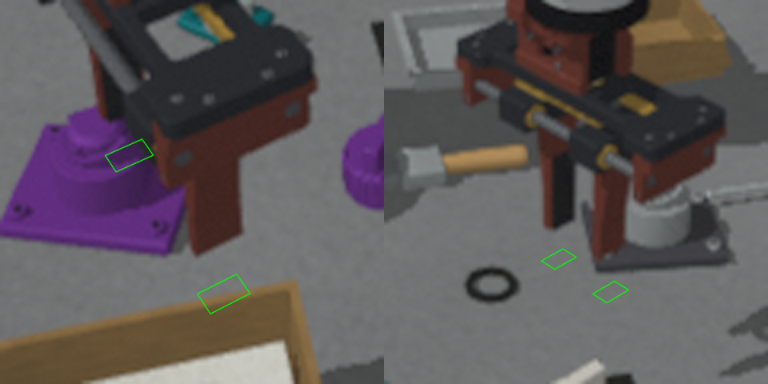

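The side view puts the fingertips about 30 mm above the height that pose and tool data give (tip at z≈0.065 instead of 0.034). Body and fingers agree on this in both views. I'll go down in small steps and watch the force and the picture.

>>> apply_moves --pt "0 0 6 0" --pt "0 0 4 0" --pt "0 0 2 0" --pt "0 0 0 0"

```text
time: 3.48
eef_pos: [0.456, -0.2813, 0.0315]
tcp_rot: [2.984, 0.902, 0.023]
contact_force: [0.2, 0.1, -0.1]
gripper_width: 0.411
```

```bash
python3 g.py 455 -280.5 43 34;python3 - <<'E'
from f import *
s=state();c=camera("side")
s["eef_pos"]=s["eef_pos"]+[0,0,.031]
ws=[(w,(0,255,0)) for w in fing(s)]
over(c,ws,280,230,90,80,8,"pics/s8.png")
E
```

```text
t3.48 p [ 456.  -281.3   31.5] psi 33.7 tilt [ 0.021 -0.019] F [ 0.2  0.1 -0.1] M [ 0.028 -0.02   0.011] q6 23.9 w 36.1
shift [ -0.3  -0.9 -11.5] turn -0.3
```

View pics/s8.png

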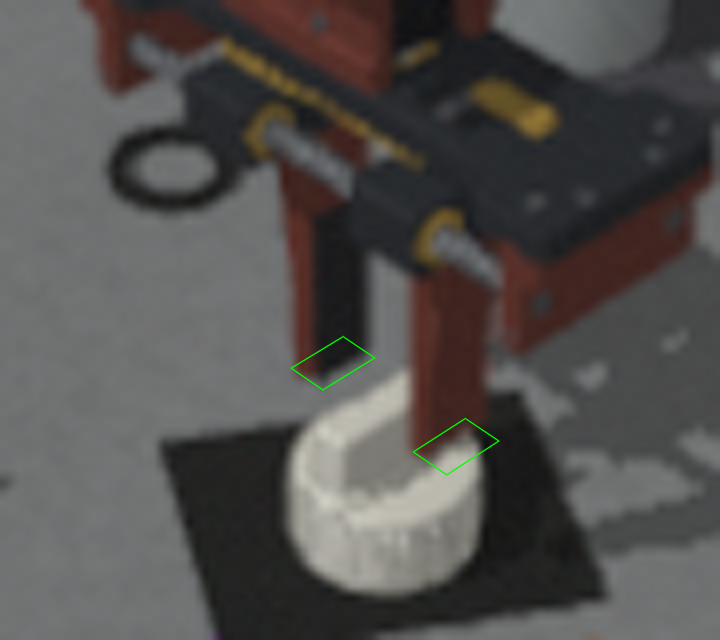

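Run:
```python
from f import *
c=camera("side");s=state()
for z in(.051,.0535): print((proj(c,[.455,-.2805,z])-[280,230]+.5)*8-.5)
# gap midpoint inner faces at observed: est
print(np.round(Rn.from_rotvec(s["tcp_rot"]).as_matrix(),3))
ws=[(w,(0,0,255)) for w in capw(.455,-.2805,.003,np.radians(34))]
for dz in(.036,):
    s["eef_pos"]=s["eef_pos"]+[0,0,dz];ws+=[(w,(0,255,0)) for w in fing(s)]
over(c,ws,290,250,70,65,10,"pics/s9.png")
d=camera("top");over(d,ws,390,170,80,75,8,"pics/t9.png")
```

```text
[388.02974655 403.12717043]
[388.2161642  396.22824616]
[[ 0.832  0.554  0.022]
 [ 0.554 -0.832 -0.019]
 [ 0.007  0.028 -1.   ]]
```

View pics/s9.png

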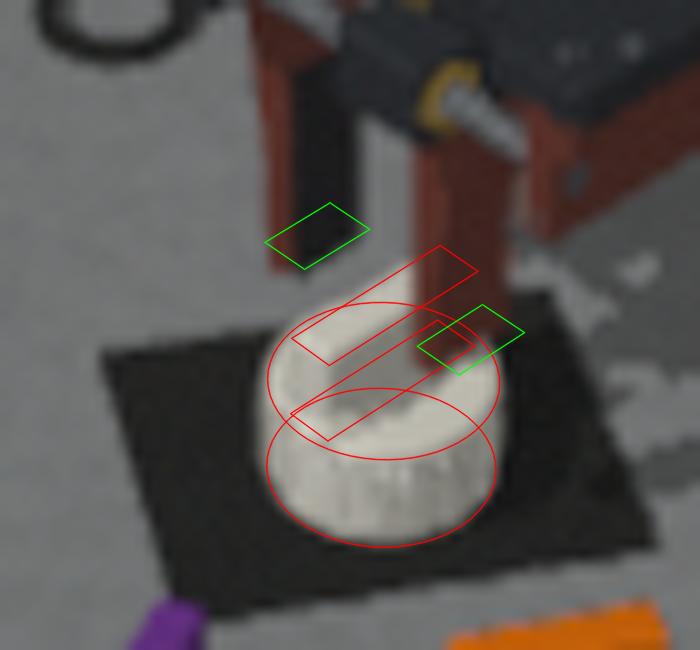

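View pics/t9.png

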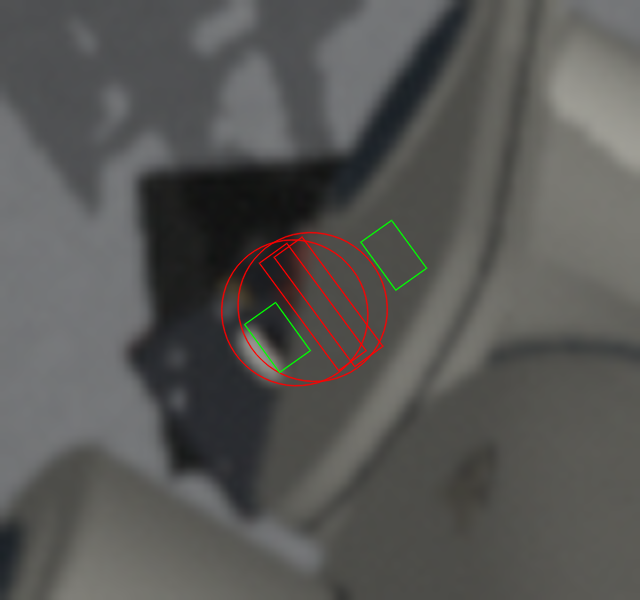

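>>> apply_moves --pt "0 0 6 0" --pt "0 0 5 0" --pt "0 0 2 0" --pt "0 0 0 0"

```text
time: 3.97
eef_pos: [0.4569, -0.2819, 0.0181]
tcp_rot: [2.983, 0.902, 0.025]
contact_force: [0.7, 0.2, -0.4]
gripper_width: 0.41
```

```bash
python3 g.py 455 -280.5 12 34;python3 - <<'E'
from f import *
c=camera("side")
crop(c,290,240,80,80,9,"pics/s10.png")
E
```

```text
t3.97 p [ 456.9 -281.9   18.1] psi 33.7 tilt [ 0.023 -0.02 ] F [ 0.7  0.2 -0.4] M [ 0.015  0.047 -0.056] q6 23.9 w 36.0
shift [-0.8 -2.4  6. ] turn -0.3
```

View pics/s10.png

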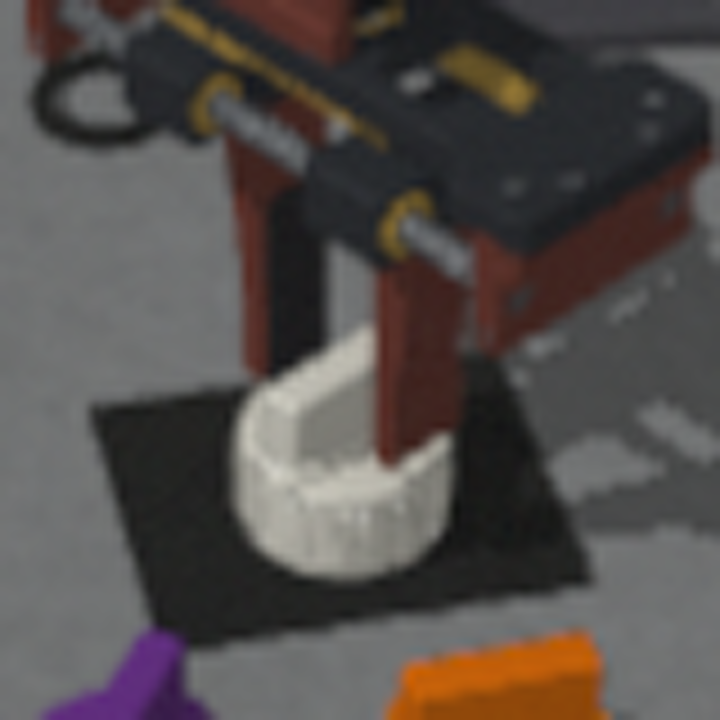

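>>> apply_moves --pt "-1 -2 3 0" --pt "0 0 3 0" --pt "0 0 0 0"

```text
time: 4.27
eef_pos: [0.455, -0.2809, 0.0117]
tcp_rot: [2.982, 0.902, 0.025]
contact_force: [0.4, -0.5, -0.2]
gripper_width: 0.41
```

>>> apply_moves --pt "0 0 0 0" --pt "0 0 0 0" --pt "0 0 0 0" --pt "0 0 0 0" --pt "0 0 0 0" --jaw 0 --newtons 14

```text
time: 4.68
eef_pos: [0.4548, -0.2807, 0.0117]
tcp_rot: [2.983, 0.902, 0.025]
contact_force: [-1.1, 0.6, 1.1]
gripper_width: 0.138
```

```bash
python3 g.py 455 -280.5 12 34;python3 - <<'E'
from f import *
c=camera("side")
crop(c,290,240,80,80,9,"pics/s11.png")
E
```

```text
t4.68 p [ 454.8 -280.7   11.7] psi 33.7 tilt [ 0.022 -0.02 ] F [-1.1  0.6  1.1] M [0.297 0.225 0.01 ] q6 23.9 w 12.1
shift [ 0.3 -0.1 -0.3] turn -0.3
```

View pics/s11.png

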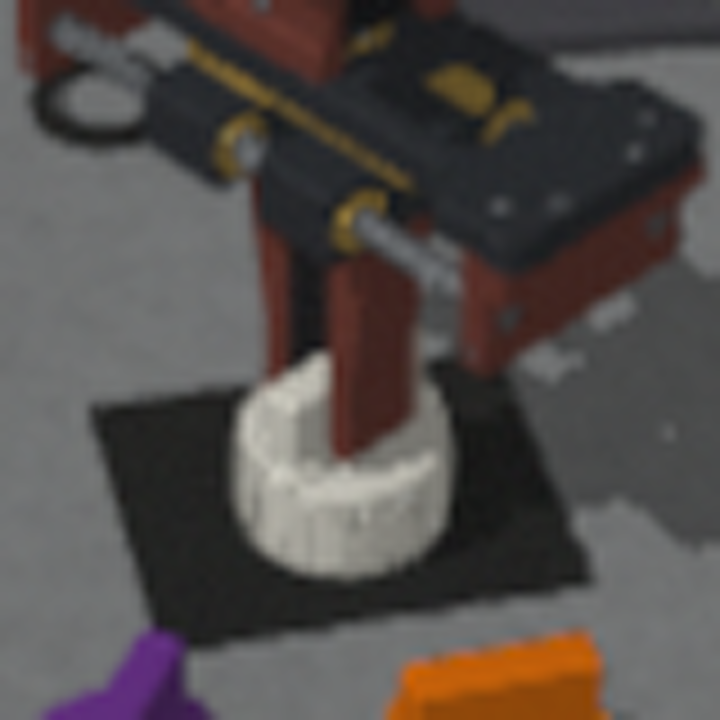

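Gripped at 12.1 mm width, cap still upright and in place. With underside at 3 mm, reported z is 11.7, so underside = reported z − 8.7 mm. Lifting.

>>> apply_moves --pt "0 0 -15 0" --pt "0 0 -25 0" --pt "0 0 -30 -3" --pt "0 0 -30 -6" --pt "0 0 0 -6"

```text
time: 5.15
eef_pos: [0.4509, -0.2777, 0.1133]
tcp_rot: [2.838, 1.295, 0.014]
contact_force: [1.8, -0.3, -1.3]
gripper_width: 0.137
```

```bash
python3 g.py 559.5 -61 100 92.7;python3 - <<'E'
from f import *
c=camera("side")
crop(c,270,180,130,130,6,"pics/s12.png")
E
```

```text
t5.15 p [ 450.9 -277.7  113.3] psi 49.0 tilt [ 0.018 -0.017] F [ 1.8 -0.3 -1.3] M [-0.016 -0.069 -0.026] q6 8.4 w 12.0
shift [234.9 -60.4  11.6] turn -43.7
```

View pics/s12.png

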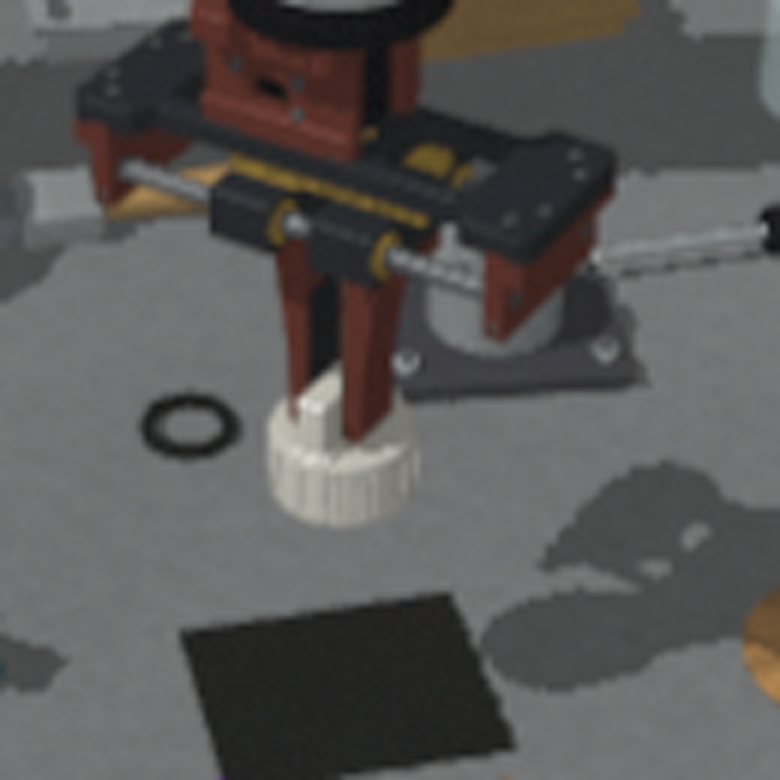

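>>> apply_moves --pt "34 -9 0 -6" --pt "34 -5 0 -6" --pt "34 -1 0 -6" --pt "34 3 0 -6" --pt "34 6 0 -6"

```text
time: 5.62
eef_pos: [0.527, -0.1239, 0.1092]
tcp_rot: [2.401, 1.989, 0.002]
contact_force: [-0.2, 0.3, -0.4]
gripper_width: 0.136
```

```bash
python3 g.py 559.5 -61 100 92.7
```

```text
t5.62 p [ 527.  -123.9  109.2] psi 79.3 tilt [ 0.016 -0.018] F [-0.2  0.3 -0.4] M [-0.024 -0.114  0.013] q6 -2.6 w 11.9
shift [68.  20.1  8.6] turn -13.4
```

>>> apply_moves --pt "24 3 0 -6" --pt "22 7 0 -5" --pt "14 5 0 -2" --pt "4 2 0 0" --pt "0 0 0 0"

```text
time: 6.03
eef_pos: [0.5509, -0.0519, 0.1045]
tcp_rot: [2.15, 2.263, -0.005]
contact_force: [-0.4, -0.2, -1.0]
gripper_width: 0.135
```

```bash
python3 g.py 559.5 -61 100 92.7
python3 - <<'E'
from f import *
s=state();c=camera("side");p=s["eef_pos"]
ws=[(w,(0,0,255)) for w in capw(p[0],p[1],p[2]-.0087,np.radians(92.7))]
over(c,ws,300,160,110,110,7,"pics/s13.png")
c=camera("top");over(c,ws,300,130,100,90,7,"pics/t13.png")
E
```

```text
t6.03 p [550.9 -51.9 104.5] psi 92.9 tilt [ 0.012 -0.016] F [-0.4 -0.2 -1. ] M [-0.009 -0.084  0.018] q6 -8.2 w 11.9
shift [-9.4  8.   4.8] turn 0.2
```

View pics/s13.png

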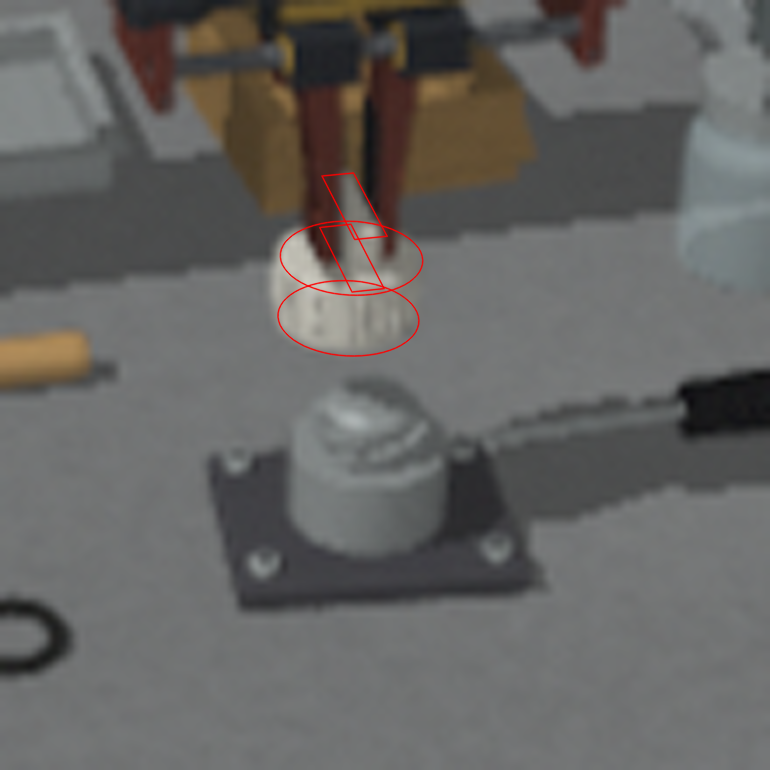

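View pics/t13.png

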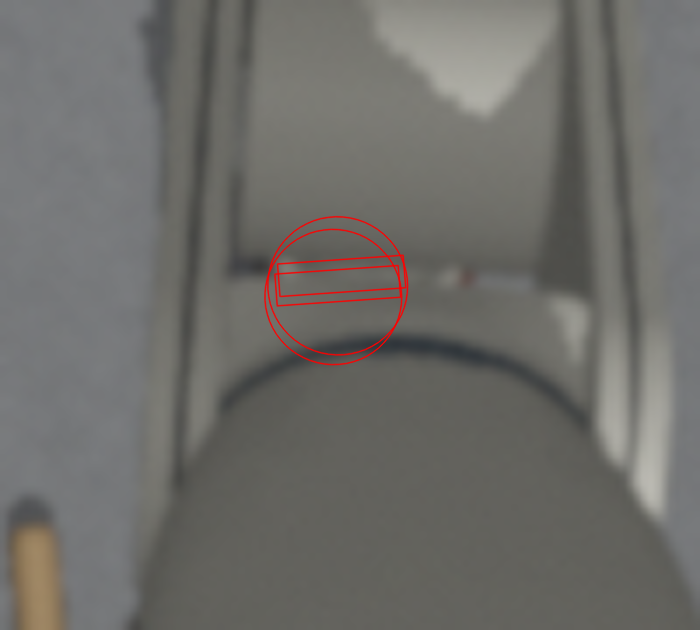

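Run:
```python
from f import *
s=state();c=camera("side");p=s["eef_pos"]
ws=[(w,(0,0,255)) for w in capw(p[0],p[1],p[2]-.0087,np.radians(92.7))[:2]]
ws+=[(w,(0,255,0)) for w in gaugew(.5595,-.061,np.radians(-2.3))]
over(c,ws,325,185,60,70,10,"pics/s14.png")
```

```text
(no output)
```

View pics/s14.png

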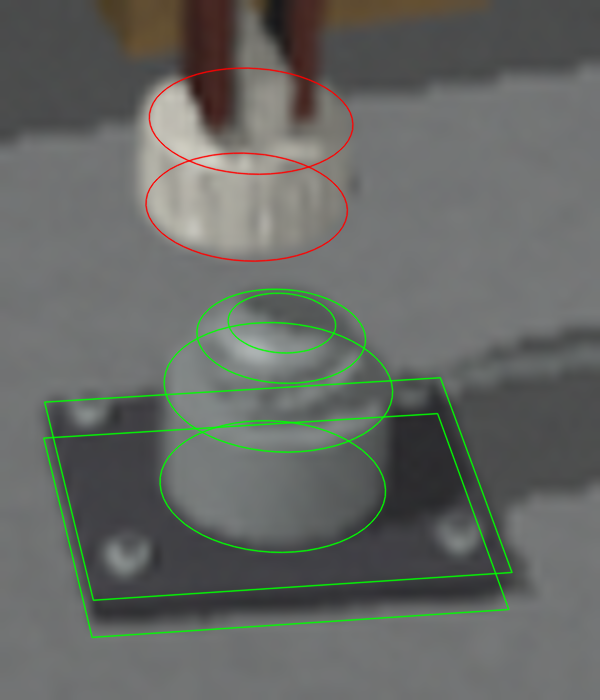

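>>> apply_moves --pt "-9 9 2 0" --pt "0 0 0 0"

```text
time: 6.35
eef_pos: [0.56, -0.0646, 0.103]
tcp_rot: [2.155, 2.257, -0.006]
contact_force: [1.0, 0.3, -0.5]
gripper_width: 0.136
```

```bash
python3 g.py 561 -61 78 92.7
```

```text
t6.35 p [560.  -64.6 103. ] psi 92.6 tilt [ 0.012 -0.017] F [ 1.   0.3 -0.5] M [-0.034 -0.065  0.052] q6 -9.1 w 12.0
shift [ 4.   0.8 25. ] turn -0.1
```

>>> apply_moves --pt "4 1 10 0" --pt "0 0 8 0" --pt "0 0 4 0" --pt "0 0 0 0"

```text
time: 6.68
eef_pos: [0.5613, -0.0638, 0.0785]
tcp_rot: [2.162, 2.25, -0.006]
contact_force: [-0.7, -1.0, -0.4]
gripper_width: 0.139
```

```bash
python3 g.py 561 -61 70 92.7
python3 - <<'E'
from f import *
s=state();c=camera("side");p=s["eef_pos"]
crop(c,325,185,60,70,9,"pics/s15.png")
E
```

```text
t6.68 p [561.3 -63.8  78.5] psi 92.3 tilt [ 0.012 -0.017] F [-0.7 -1.  -0.4] M [-0.024 -0.09  -0.034] q6 -8.6 w 12.2
shift [ 3.  -0.3  8.5] turn -0.4
```

View pics/s15.png

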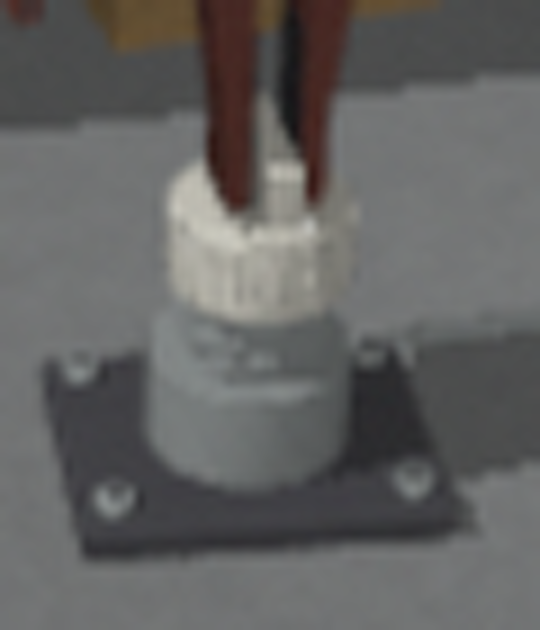

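>>> apply_moves --pt "3 0 4 0" --pt "0 0 3 0" --pt "0 0 0 0"

```text
time: 6.98
eef_pos: [0.561, -0.0605, 0.0709]
tcp_rot: [2.162, 2.251, -0.006]
contact_force: [-0.4, 0.4, -0.6]
gripper_width: 0.137
```

```bash
python3 g.py 561 -61 64 92.7
```

```text
t6.98 p [561.  -60.5  70.9] psi 92.3 tilt [ 0.012 -0.017] F [-0.4  0.4 -0.6] M [-0.006 -0.06   0.044] q6 -8.2 w 12.0
shift [-0.4 -0.1  6.9] turn -0.4
```

>>> apply_moves --pt "0 0 3 0" --pt "0 0 2 0" --pt "0 0 0 0"

```text
time: 7.23
eef_pos: [0.5612, -0.0601, 0.0656]
tcp_rot: [2.161, 2.251, -0.006]
contact_force: [0.3, -0.1, -2.0]
gripper_width: 0.14
```

```bash
python3 g.py 561 -61 60 92.7
```

```text
t7.23 p [561.2 -60.1  65.6] psi 92.3 tilt [ 0.012 -0.017] F [ 0.3 -0.1 -2. ] M [-0.001 -0.051 -0.015] q6 -8.2 w 12.3
shift [-0.7 -0.3  5.6] turn -0.4
```

>>> apply_moves --pt "-1 0 2 0" --pt "0 0 1 0" --pt "0 0 0 0"

```text
time: 7.48
eef_pos: [0.5614, -0.0613, 0.0625]
tcp_rot: [2.161, 2.251, -0.005]
contact_force: [-0.2, 0.4, -0.5]
gripper_width: 0.132
```

```bash
python3 g.py 561 -61 60 92.7
```

```text
t7.48 p [561.4 -61.3  62.5] psi 92.4 tilt [ 0.013 -0.017] F [-0.2  0.4 -0.5] M [-0.011 -0.073 -0.013] q6 -8.3 w 11.6
shift [ 0.3 -0.5  2.5] turn -0.3
```

>>> apply_moves --pt "0 0 2 0" --pt "0 0 1 0" --pt "0 0 0 0"

```text
time: 7.73
eef_pos: [0.5614, -0.0614, 0.0593]
tcp_rot: [2.161, 2.251, -0.006]
contact_force: [0.5, 0.3, -1.1]
gripper_width: 0.139
```

```bash
python3 g.py 561 -61 60 92.7
```

```text
t7.73 p [561.4 -61.4  59.3] psi 92.3 tilt [ 0.013 -0.017] F [ 0.5  0.3 -1.1] M [ 0.008 -0.035  0.012] q6 -8.3 w 12.2
shift [ 0.4 -0.3 -0.7] turn -0.4
```

>>> apply_moves --pt "0 0 2 0" --pt "0 0 0 0"

```text
time: 7.9
eef_pos: [0.5619, -0.0617, 0.0587]
tcp_rot: [2.16, 2.251, -0.005]
contact_force: [-3.0, 0.4, 0.9]
gripper_width: 0.138
```

>>> apply_moves --pt "0 0 2 0" --pt "0 0 0 0"

```text
time: 8.07
eef_pos: [0.562, -0.0619, 0.0585]
tcp_rot: [2.16, 2.251, -0.006]
contact_force: [-2.0, 0.4, -0.4]
gripper_width: 0.139
```

```bash
python3 g.py 561 -61 60 92.7
python3 - <<'E'
from f import *
c=camera("side")
crop(c,325,185,60,70,9,"pics/s16.png")
E
```

```text
t8.07 p [562.  -61.9  58.5] psi 92.4 tilt [ 0.013 -0.018] F [-2.   0.4 -0.4] M [0.124 0.45  0.01 ] q6 -8.3 w 12.2
shift [ 0.9 -0.9 -1.5] turn -0.3
```

View pics/s16.png

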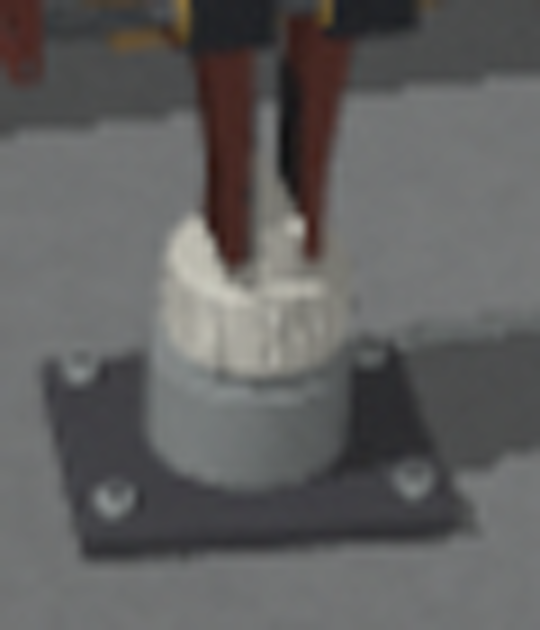

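>>> apply_moves --pt "0 -1 0 0" --pt "0 0 0 0"

```text
time: 8.28
eef_pos: [0.5615, -0.0619, 0.0587]
tcp_rot: [2.159, 2.25, -0.004]
contact_force: [-1.2, -1.0, 0.9]
gripper_width: 0.133
```

>>> apply_moves --pt "0 0 2 0" --pt "0 0 1 0"

```text
time: 8.45
eef_pos: [0.5624, -0.0621, 0.0577]
tcp_rot: [2.158, 2.249, -0.003]
contact_force: [-7.1, 1.2, 15.4]
gripper_width: 0.142
```

```bash
python3 g.py 561 -61 60 92.7
```

```text
t8.45 p [562.4 -62.1  57.7] psi 92.4 tilt [ 0.016 -0.018] F [-7.1  1.2 15.4] M [ 0.089  1.218 -0.018] q6 -8.3 w 12.5
shift [ 1.1 -1.3 -2.4] turn -0.3
```

>>> apply_moves --pt "0 -1.5 -1.5 0" --pt "0 0 0 0"

```text
time: 8.62
eef_pos: [0.5611, -0.0622, 0.0594]
tcp_rot: [2.158, 2.249, -0.002]
contact_force: [-0.0, -0.3, -0.1]
gripper_width: 0.132
```

```bash
python3 g.py 561 -61 60 92.7
```

```text
t8.62 p [561.1 -62.2  59.4] psi 92.4 tilt [ 0.017 -0.018] F [-0.  -0.3 -0.1] M [-0.071 -0.088 -0.001] q6 -8.3 w 11.6
shift [ 1.2  0.  -0.6] turn -0.3
```

>>> apply_moves --pt "1 -1 0 0" --pt "0 0 1 0" --pt "0 0 1 0"

```text
time: 8.87
eef_pos: [0.5604, -0.0614, 0.0577]
tcp_rot: [2.157, 2.248, -0.002]
contact_force: [-5.6, -0.6, 21.4]
gripper_width: 0.135
```

```bash
python3 g.py 560 -61 60 92.7
```

```text
t8.87 p [560.4 -61.4  57.7] psi 92.4 tilt [ 0.018 -0.019] F [-5.6 -0.6 21.4] M [-0.059  1.109 -0.044] q6 -8.2 w 11.8
shift [ 0.3 -0.3 -2.3] turn -0.3
```

>>> apply_moves --pt "0 0 -0.7 0" --pt "0 0 0 0" --newtons 12

```text
time: 9.03
eef_pos: [0.5605, -0.0613, 0.0584]
tcp_rot: [2.157, 2.248, -0.002]
contact_force: [0.2, 0.5, 0.9]
gripper_width: 0.135
```

```bash
python3 g.py 560 -61 60 92.7
```

```text
t9.03 p [560.5 -61.3  58.4] psi 92.4 tilt [ 0.018 -0.019] F [0.2 0.5 0.9] M [-0.067 -0.107 -0.021] q6 -8.2 w 11.8
shift [ 0.3 -0.5 -1.6] turn -0.3
```

>>> apply_moves --pt "0 0 0.4 3" --pt "0 0 0.3 3" --pt "0 0 0.3 3"

```text
time: 9.28
eef_pos: [0.561, -0.062, 0.0574]
tcp_rot: [2.33, 2.067, 0.001]
contact_force: [-0.6, -1.5, 5.8]
gripper_width: 0.138
```

```bash
python3 g.py 560 -61 60 92.7
```

```text
t9.28 p [561.  -62.   57.4] psi 83.2 tilt [ 0.018 -0.02 ] F [-0.6 -1.5  5.8] M [-0.411  0.334  0.055] q6 1.0 w 12.1
shift [ 0.8 -1.1 -2.6] turn -9.5
```

>>> apply_moves --pt "0.5 -0.4 0.3 4" --pt "0 0 0.4 4" --pt "0 0 0.4 4"

```text
time: 9.53
eef_pos: [0.5607, -0.0625, 0.0564]
tcp_rot: [2.54, 1.801, 0.003]
contact_force: [-3.1, -1.0, 5.6]
gripper_width: 0.14
```

```bash
python3 g.py 560.5 -61.3 55 90
```

```text
t9.53 p [560.7 -62.5  56.4] psi 70.7 tilt [ 0.018 -0.022] F [-3.1 -1.   5.6] M [-0.302  0.656  0.046] q6 13.6 w 12.3
shift [ 1.1 -0.6  1.4] turn -19.3
```

>>> apply_moves --pt "0.5 -0.3 0.3 4" --pt "0 0 0.4 4" --pt "0 0 0.4 4"

```text
time: 9.78
eef_pos: [0.5594, -0.063, 0.0553]
tcp_rot: [2.722, 1.513, 0.003]
contact_force: [-3.0, 1.1, 6.4]
gripper_width: 0.137
```

```bash
python3 g.py 560.5 -61.3 55 90
```

```text
t9.78 p [559.4 -63.   55.3] psi 58.1 tilt [ 0.015 -0.023] F [-3.   1.1  6.4] M [0.248 0.646 0.115] q6 26.3 w 12.1
shift [2.  0.  0.3] turn -31.9
```

>>> apply_moves --pt "1 0 0.2 3" --pt "0.5 0 0.3 3"

```text
time: 9.95
eef_pos: [0.5591, -0.0626, 0.0551]
tcp_rot: [2.801, 1.361, 0.001]
contact_force: [-3.2, -1.7, 11.2]
gripper_width: 0.138
```

```bash
python3 g.py 560.5 -61.3 55 90
```

```text
t9.95 p [559.1 -62.6  55.1] psi 51.8 tilt [ 0.012 -0.024] F [-3.2 -1.7 11.2] M [-0.431  0.74   0.098] q6 32.8 w 12.1
shift [1.8 0.3 0.1] turn -38.2
```

>>> apply_moves --pt "0.5 0 0.2 3" --pt "0 0 0.3 3"

```text
time: 10.12
eef_pos: [0.5588, -0.0627, 0.0552]
tcp_rot: [2.871, 1.206, 0.0]
contact_force: [-3.4, 1.0, 7.2]
gripper_width: 0.137
```

```bash
python3 g.py 560.5 -61.3 55 90
```

```text
t10.12 p [558.8 -62.7  55.2] psi 45.5 tilt [ 0.011 -0.025] F [-3.4  1.   7.2] M [0.193 0.499 0.039] q6 39.1 w 12.0
shift [2.2 0.3 0.1] turn -44.5
```

Run:
```python
from f import *
c=camera("side")
crop(c,325,185,60,70,9,"pics/s17.png")
```

```text
(no output)
```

View pics/s17.png

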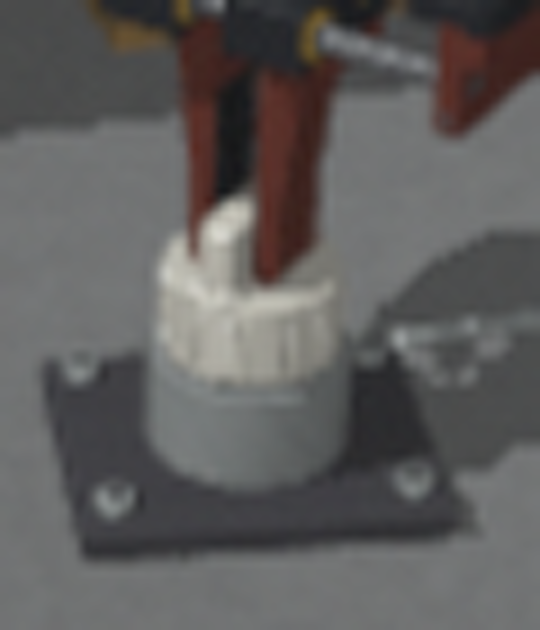

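>>> apply_moves --pt "1 0.3 0.2 3" --pt "0.5 0 0.3 3"

```text
time: 10.33
eef_pos: [0.5588, -0.0623, 0.0551]
tcp_rot: [2.934, 1.045, -0.002]
contact_force: [-2.6, -1.7, 8.6]
gripper_width: 0.137
```

```bash
python3 g.py 560.5 -61.3 55 90
```

```text
t10.33 p [558.8 -62.3  55.1] psi 39.2 tilt [ 0.008 -0.026] F [-2.6 -1.7  8.6] M [-0.163  0.658  0.105] q6 45.6 w 12.0
shift [2.  0.3 0.1] turn -50.8
```

>>> apply_moves --pt "0.5 0 0.3 3" --pt "0 0 0.3 3"

```text
time: 10.5
eef_pos: [0.5587, -0.0622, 0.055]
tcp_rot: [2.987, 0.883, -0.001]
contact_force: [-2.1, 1.7, 7.4]
gripper_width: 0.138
```

```bash
python3 g.py 560.5 -61.3 55 90
```

```text
t10.50 p [558.7 -62.2  55. ] psi 33.0 tilt [ 0.007 -0.026] F [-2.1  1.7  7.4] M [0.472 0.381 0.271] q6 51.9 w 12.1
shift [2.  0.3 0. ] turn -57.0
```

>>> apply_moves --pt "0 0 0 0"

```text
time: 10.58
eef_pos: [0.5586, -0.0621, 0.0551]
tcp_rot: [2.988, 0.88, -0.002]
contact_force: [-0.2, 1.2, 1.5]
gripper_width: 0.138
```

```bash
python3 g.py 560.5 -61.3 55 90
```

```text
t10.58 p [558.6 -62.1  55.1] psi 32.8 tilt [ 0.007 -0.026] F [-0.2  1.2  1.5] M [0.273 0.263 0.133] q6 52.1 w 12.1
shift [2.  0.3 0.1] turn -57.2
```

>>> apply_moves --pt "0 0 0 1"

```text
time: 10.67
eef_pos: [0.5586, -0.0621, 0.0551]
tcp_rot: [2.995, 0.854, -0.001]
contact_force: [-1.8, -0.5, 3.2]
gripper_width: 0.138
```

```bash
python3 g.py 560.5 -61.3 55 90;  python3 - <<'E'
from f import *
c=camera("side")
crop(c,325,185,60,70,9,"pics/s18.png")
c=camera("top")
crop(c,310,130,80,80,7,"pics/t18.png")
E
```

```text
t10.67 p [558.6 -62.1  55.1] psi 31.8 tilt [ 0.006 -0.026] F [-1.8 -0.5  3.2] M [0.132 0.289 0.235] q6 53.1 w 12.1
shift [2.  0.3 0.1] turn -58.2
```

View pics/s18.png

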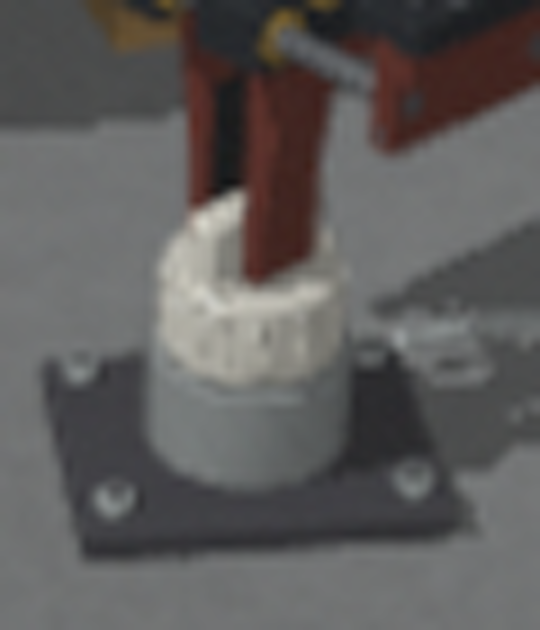

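```bash
python3 g.py
python3 - <<'E'
from f import *
for i in range(5):
    camera("top");s=state();print(s["time"],s["contact_force"].round(1),s["wrist_torque"].round(3))
E
```

```text
t10.77 p [558.6 -62.1  55.1] psi 31.8 tilt [ 0.006 -0.026] F [-0.7  1.3  4. ] M [0.187 0.336 0.222] q6 53.1 w 12.4
10.8167 [-1.1 -0.   4. ] [0.211 0.33  0.242]
10.8667 [-0.6  0.4  3.1] [0.228 0.33  0.241]
10.9167 [-1.1  0.5  4.6] [0.266 0.276 0.249]
10.9667 [-1.8  1.3  4.1] [0.228 0.369 0.226]
11.0167 [-1.4  0.4  3.7] [0.181 0.335 0.235]
```

>>> apply_moves --pt "0 0 0.1 1"

```text
time: 11.1
eef_pos: [0.5587, -0.0621, 0.0551]
tcp_rot: [3.003, 0.828, -0.001]
contact_force: [-1.7, 0.3, 5.8]
gripper_width: 0.143
```

```bash
python3 - <<'E'
from f import *
M=[]
for i in range(6):
    c=camera("side");s=state();M.append(np.r_[s["contact_force"],s["wrist_torque"]])
print(s["time"],np.mean(M,0).round(3))
p=s["eef_pos"]
for k,z in enumerate((.047,.044)):
    over(c,[(w,(0,0,255)) for w in capw(.558,-.060,z,np.radians(31))[:2]]+[(gaugew(.5595,-.061,-.04)[2],(0,255,0))],330,195,50,50,8,f"pics/z{k}.png")
cv2.imwrite("pics/z.png",np.hstack([cv2.imread("pics/z0.png"),cv2.imread("pics/z1.png")]))
E
python3 g.py
```

```text
11.4 [-1.313  0.25   4.642  0.229  0.372  0.266]
t11.40 p [558.6 -62.1  55. ] psi 30.8 tilt [ 0.006 -0.026] F [-1.4  0.   4.4] M [0.241 0.378 0.206] q6 54.1 w 12.2
```

View pics/z.png

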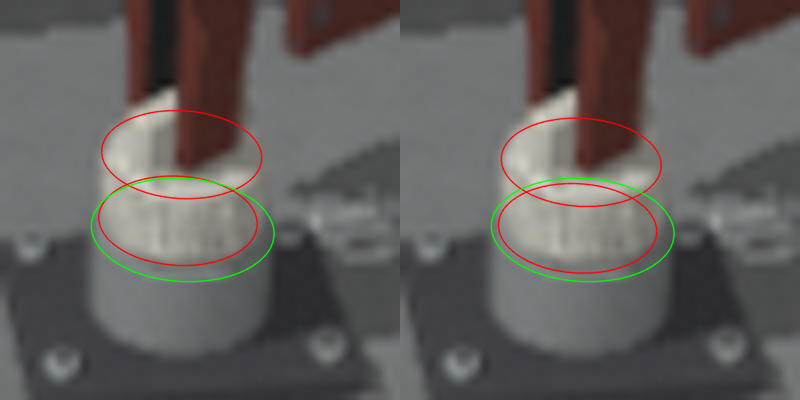

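The moment rose about 0.03 N·m per degree to 0.266 against a running level of 0.075, a climb of 0.19, held for 0.3 s at 4.6 N down. That is snug. The height has been steady for the last 26°, with the underside roughly 2.5–3 mm above the shoulder. The bar is about 33° short of parallel. So the cap bound short and is a swollen one: unscrew it and put it in the carton.

>>> apply_moves --pt "0.3 0 0 -5" --pt "0.3 0 0 -5" --pt "0 0 0 -6" --pt "0 0 -0.2 -6"

```text
time: 11.73
eef_pos: [0.5603, -0.0615, 0.0552]
tcp_rot: [2.784, 1.398, -0.005]
contact_force: [0.4, 2.1, 0.2]
gripper_width: 0.134
```

```bash
python3 g.py 560 -61.3 55 90
```

```text
t11.73 p [560.3 -61.5  55.2] psi 53.3 tilt [ 0.009 -0.025] F [0.4 2.1 0.2] M [ 0.377  0.064 -0.019] q6 31.5 w 11.8
shift [-0.1 -0.4  0.2] turn -36.7
```

>>> apply_moves --pt "0 0 -0.4 -6" --pt "0 0 -0.5 -6" --pt "0 0 -0.5 -6"

```text
time: 11.98
eef_pos: [0.5606, -0.0608, 0.0561]
tcp_rot: [2.521, 1.833, -0.01]
contact_force: [-1.9, -0.2, 3.1]
gripper_width: 0.138
```

```bash
python3 g.py 560 -61.3 55 90
```

```text
t11.98 p [560.6 -60.8  56.1] psi 72.0 tilt [ 0.01  -0.024] F [-1.9 -0.2  3.1] M [-0.079  0.138 -0.124] q6 12.7 w 12.1
shift [-0.6 -0.4  1.1] turn -18.0
```

>>> apply_moves --pt "0 0 -0.7 -6" --pt "0 0 -0.7 -6" --pt "0 0 -0.7 -6" --pt "0 0 -0.7 -5"

```text
time: 12.32
eef_pos: [0.5614, -0.0608, 0.0585]
tcp_rot: [2.086, 2.317, -0.015]
contact_force: [0.0, -0.0, 0.9]
gripper_width: 0.135
```

```bash
python3 g.py 560 -61.3 55 90
```

```text
t12.32 p [561.4 -60.8  58.5] psi 96.0 tilt [ 0.011 -0.023] F [ 0.  -0.   0.9] M [-0.097 -0.076 -0.05 ] q6 -11.3 w 11.8
shift [-0.3 -1.4  3.5] turn 6.0
```

>>> apply_moves --pt "0 0 -1 0" --pt "0 0 -1 0"

```text
time: 12.48
eef_pos: [0.5612, -0.0608, 0.0599]
tcp_rot: [2.086, 2.317, -0.015]
contact_force: [-1.0, 0.2, -0.9]
gripper_width: 0.132
```

```bash
python3 g.py 560 -61.3 55 90
```

```text
t12.48 p [561.2 -60.8  59.9] psi 96.0 tilt [ 0.011 -0.023] F [-1.   0.2 -0.9] M [-0.029 -0.083  0.036] q6 -11.3 w 11.6
shift [-0.2 -1.3  4.9] turn 6.0
```

>>> apply_moves --pt "0 0 -2 0" --pt "0 0 -3 0" --pt "0 0 -4 0" --newtons 20

```text
time: 12.73
eef_pos: [0.5602, -0.0606, 0.0681]
tcp_rot: [2.095, 2.312, -0.016]
contact_force: [-0.3, 0.6, -1.1]
gripper_width: 0.135
```

```bash
python3 g.py 618.6 245 120 90;  python3 - <<'E'
from f import *
c=camera("side")
crop(c,325,185,60,70,9,"pics/s20.png")
E
```

```text
t12.73 p [560.2 -60.6  68.1] psi 95.6 tilt [ 0.009 -0.023] F [-0.3  0.6 -1.1] M [ 0.026 -0.067 -0.008] q6 -11.0 w 11.9
shift [297.1  88.4 -58.2] turn 5.6
```

View pics/s20.png

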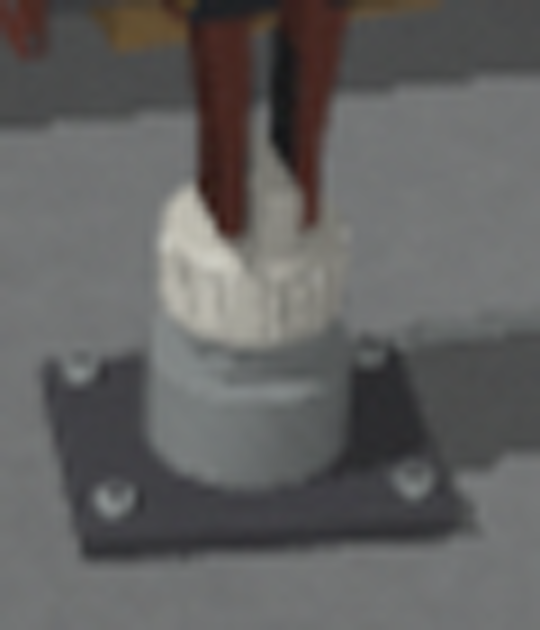

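>>> apply_moves --pt "0 0 -12 0" --pt "0 0 -20 0" --pt "0 0 -25 0" --pt "10 3 -20 0" --pt "30 9 0 0"

```text
time: 13.2
eef_pos: [0.5668, -0.0204, 0.1507]
tcp_rot: [2.103, 2.305, -0.018]
contact_force: [1.3, 1.0, -1.6]
gripper_width: 0.136
```

>>> apply_moves --pt "34 10 0 0" --pt "34 10 0 0" --pt "34 10 0 0" --pt "34 10 0 0" --pt "34 10 0 0"

```text
time: 13.62
eef_pos: [0.6048, 0.1582, 0.1564]
tcp_rot: [2.11, 2.289, -0.007]
contact_force: [0.7, 0.4, -0.8]
gripper_width: 0.138
```

```bash
python3 g.py 618.6 245 120 95
```

```text
t13.62 p [604.8 158.2 156.4] psi 94.7 tilt [ 0.018 -0.022] F [ 0.7  0.4 -0.8] M [-0.052 -0.106  0.009] q6 10.7 w 12.1
shift [86.2 20.2 34.7] turn -0.3
```

>>> apply_moves --pt "32 8 0 0" --pt "28 7 0 0" --pt "18 4 0 0" --pt "6 1 0 0" --pt "0 0 0 0"

```text
time: 14.03
eef_pos: [0.6191, 0.256, 0.1603]
tcp_rot: [2.103, 2.293, 0.003]
contact_force: [0.4, -0.0, -0.5]
gripper_width: 0.138
```

```bash
python3 g.py 618.6 245 70 95;  python3 - <<'E'
from f import *
c=camera("side")
crop(c,270,90,140,120,5,"pics/s21.png")
c=camera("top")
crop(c,180,90,140,120,5,"pics/t21.png")
E
```

```text
t14.03 p [619.1 256.  160.3] psi 94.9 tilt [ 0.024 -0.019] F [ 0.4 -0.  -0.5] M [-0.042 -0.039 -0.038] q6 18.1 w 12.1
shift [-9.  -3.5 90.4] turn -0.1
```

View pics/s21.png

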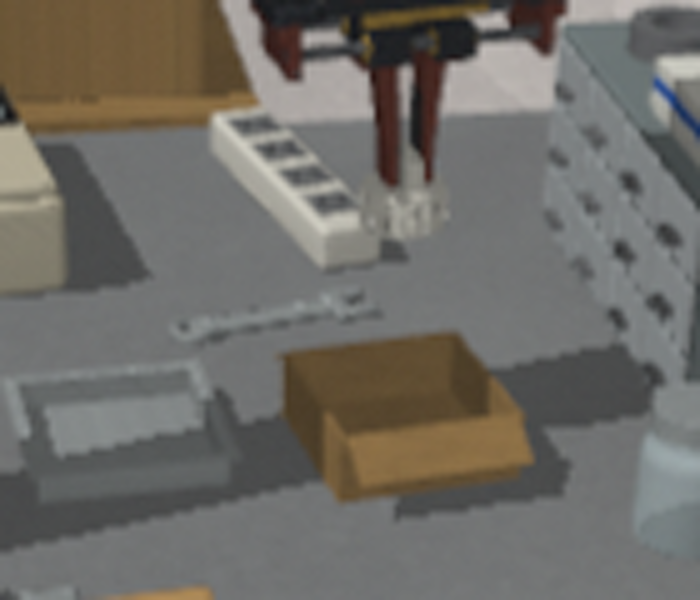

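View pics/t21.png

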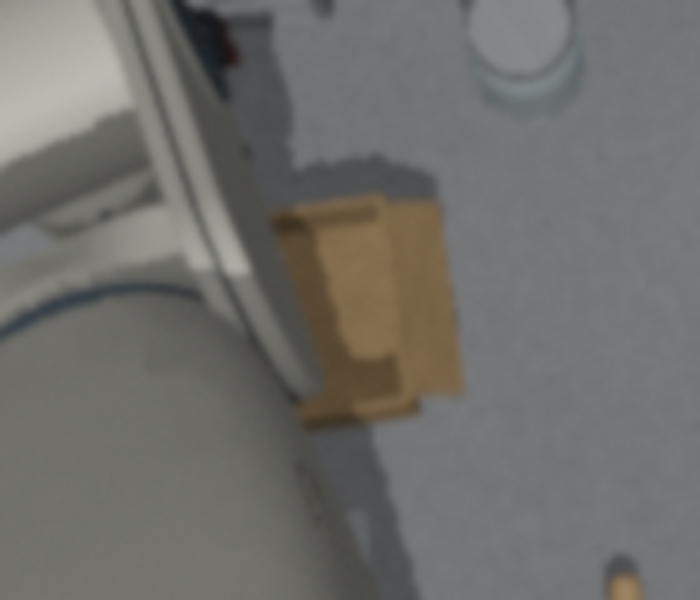

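Run:
```python
from f import *
s=state();c=camera("side");p=s["eef_pos"]
ws=[(w,(0,0,255)) for w in capw(p[0],p[1],p[2]-.0087,np.radians(95))]
a=np.arctan2(.0146,-.1142)+np.pi/2
ws+=[(rect(.6186,.2449,z,.12,.12,a),(0,255,0)) for z in(.045,0)]
over(c,ws,310,90,80,110,7,"pics/s22.png")
```

```text
(no output)
```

View pics/s22.png

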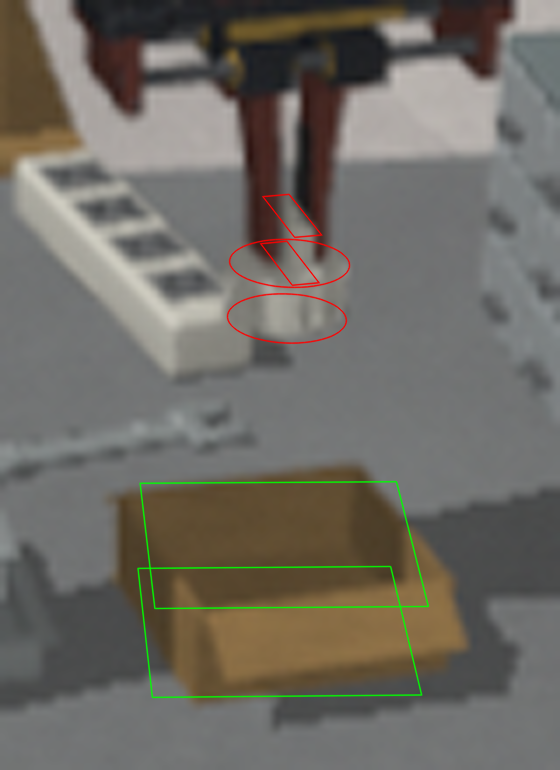

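>>> apply_moves --pt "-9 -4 20 0" --pt "0 0 30 0" --pt "0 0 30 0" --pt "0 0 20 0" --pt "0 0 0 0"

```text
time: 14.6
eef_pos: [0.6203, 0.2339, 0.0611]
tcp_rot: [2.113, 2.279, 0.008]
contact_force: [-0.0, -0.3, -0.3]
gripper_width: 0.139
```

```bash
python3 g.py 618.6 245 22 95
```

```text
t14.60 p [620.3 233.9  61.1] psi 94.3 tilt [ 0.028 -0.019] F [-0.  -0.3 -0.3] M [-0.082 -0.043 -0.018] q6 17.5 w 12.2
shift [12.1 -1.9 38.8] turn -0.7
```

>>> apply_moves --pt "13 -2 0 0" --pt "0 0 10 0" --pt "0 0 12 0" --pt "0 0 8 0" --pt "0 0 0 0"

```text
time: 15.02
eef_pos: [0.6199, 0.2447, 0.0322]
tcp_rot: [2.117, 2.273, 0.012]
contact_force: [0.0, -0.1, -0.2]
gripper_width: 0.136
```

```bash
python3 g.py 618.6 245 20 95;  python3 - <<'E'
from f import *
c=camera("side")
crop(c,310,110,80,90,7,"pics/s23.png")
E
```

```text
t15.02 p [619.9 244.7  32.2] psi 94.1 tilt [ 0.031 -0.018] F [ 0.  -0.1 -0.2] M [-0.004 -0.026 -0.025] q6 18.8 w 12.0
shift [ 0.6 -1.7 12.1] turn -0.9
```

View pics/s23.png

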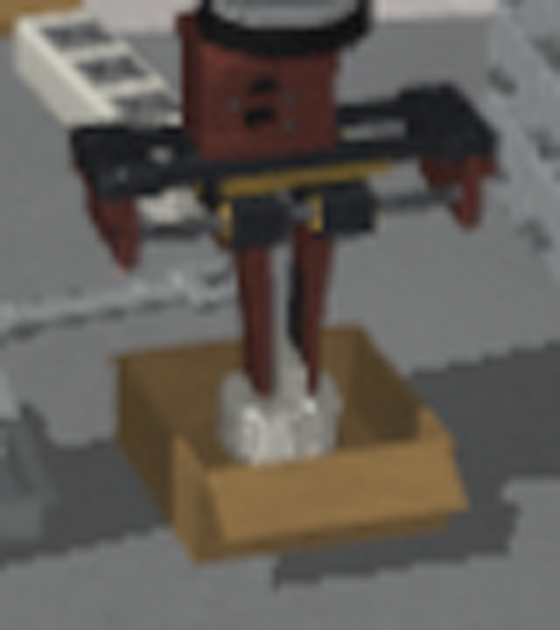

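The cap is inside the carton's opening, well centred. Lower 15 mm more and release.

>>> apply_moves --pt "0 -1 8 0" --pt "0 0 5 0" --pt "0 0 2 0" --pt "0 0 0 0"

```text
time: 15.4
eef_pos: [0.6207, 0.2451, 0.0177]
tcp_rot: [2.116, 2.273, 0.016]
contact_force: [0.3, 0.2, -0.7]
gripper_width: 0.136
```

```bash
python3 g.py 618.6 245 14 95
```

```text
t15.40 p [620.7 245.1  17.7] psi 94.1 tilt [ 0.034 -0.017] F [ 0.3  0.2 -0.7] M [-0.05  -0.03  -0.014] q6 18.9 w 11.9
shift [ 0.1 -2.2  3.6] turn -0.9
```

>>> apply_moves --pt "0 0 3 0" --pt "0 0 0 0"

```text
time: 15.57
eef_pos: [0.6209, 0.245, 0.0145]
tcp_rot: [2.115, 2.273, 0.016]
contact_force: [0.1, -0.3, -0.8]
gripper_width: 0.134
```

>>> apply_moves --pt "0 0 0 0" --pt "0 0 0 0" --pt "0 0 0 0" --pt "0 0 0 0" --pt "0 0 0 0" --jaw 34

```text
time: 15.98
eef_pos: [0.6219, 0.2454, 0.0155]
tcp_rot: [2.115, 2.272, 0.019]
contact_force: [-0.0, -0.1, 0.7]
gripper_width: 0.385
```

>>> apply_moves --pt "0 0 -5 0" --pt "0 0 -15 0" --pt "0 0 -25 0" --pt "0 0 -30 0" --pt "0 0 -35 0"

```text
time: 16.4
eef_pos: [0.6128, 0.2452, 0.1242]
tcp_rot: [2.119, 2.277, -0.001]
contact_force: [0.6, 0.3, 1.1]
gripper_width: 0.384
```

>>> apply_moves --pt "0 0 -35 0" --pt "-35 0 0 0" --pt "-35 0 0 0" --pt "-35 0 0 0" --pt "-35 0 0 0"

```text
time: 16.82
eef_pos: [0.6279, 0.1117, 0.1825]
tcp_rot: [2.1, 2.279, 0.033]
contact_force: [0.5, -1.3, 0.2]
gripper_width: 0.387
```

>>> apply_moves --pt "-30 0 0 0" --pt "-20 0 0 0" --pt "0 0 0 0" --pt "0 0 0 0"

```text
time: 17.15
eef_pos: [0.6331, 0.0532, 0.1909]
tcp_rot: [2.103, 2.268, 0.041]
contact_force: [0.1, 0.0, -0.4]
gripper_width: 0.384
```

```bash
python3 g.py;  python3 - <<'E'
from f import *
c=camera("side");cv2.imwrite("pics/send.png",c["frame"][:,:,::-1])
c=camera("top");cv2.imwrite("pics/tend.png",c["frame"][:,:,::-1])
E
```

```text
t17.15 p [633.1  53.2 190.9] psi 94.3 tilt [ 0.053 -0.014] F [ 0.1  0.  -0.4] M [ 0.004 -0.007 -0.016] q6 0.5 w 33.7
```

View pics/send.png

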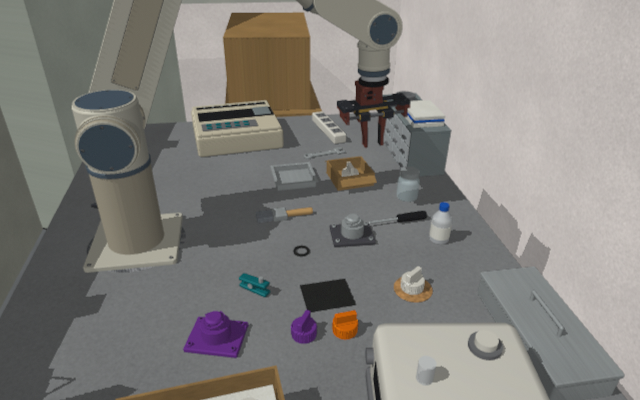

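View pics/tend.png

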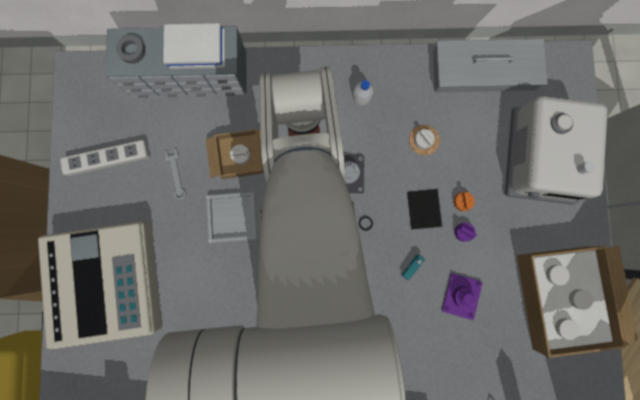

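Both views show the cap in the carton at top (239,154) and side (350,170). The cork-mat cap is unmoved at top (425,139), the bystanders are in place and the gripper is clear. Handing in.

```bash
python3 -c "
from rig import sign_off;print(sign_off())"
```

```text
the job is handed in; nothing more can be done
None
```

I screwed the drying-mat cap clockwise onto the gauge until it was snug. It bound short of the shoulder, so I unscrewed it, put it in the carton and handed the job in at about 17 s.

**Why I judged it bound:**
- **Moment:** it climbed about 0.03 N·m per degree, to about 0.19 N·m above its running level. I held it there for about 0.3 s with about 5 N pressing down.
- **Height:** the cap stopped sinking with its underside roughly 2.5–3 mm above the shoulder.
- **Bar angle:** the bar was about 33° short of parallel to the gauge's x, where a sound cap stops within 15° of parallel or square.

**Last checks:** the cap sits near the centre of the carton. The cap on the cork mat is where it was, no bystander looks moved, and the gripper was clear of everything.

**What disagreed or could not be checked:**
- **Tool height:** the side camera showed the fingertips about 30–35 mm higher than the reported pose and tool data gave. I set heights from the cap's known height on the mat and from the camera and contact instead.
- **Pressing on the neck:** pressing on before the thread took briefly reached about 21 N, under the 45 N limit.
- **Contact force:** I could not read the force between cap and gauge directly, so I inferred the over-10 N requirement from the moment climb.

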